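# Change the riser under a bend-test support

### The job

Raise the bend-test rig by swapping its low blue riser for the tall red one: park the brass bar and then the roller support on the grey-green mat, put the blue riser away in the tray with the blue liner, then seat the red riser on the steel plate, the support on top of it, and the bar back across both rollers, centred and in line with the support. Each part sits flat inside the lips made for it; set things down one at a time, never drop them, and leave the check weight and the micrometer where they are.

Things in the scene. Friction and masses are not known exactly. Their poses are not given: they have to be found in the camera images.
- bar: Brass test bar, square edged, 12 wide x 110 long x 10 high (mm), about 0.1 kg. Origin: centre of its underside; y along its length, z up. At the start it lies loose across the two rollers of the support, along the support's y.
- bend_support: Bend-test support of pale metal: flat base 50 (x) x 140 (y) x 12 high with two upright posts (44 wide in x, at y = +-23 to +-41, up to 36 high), each carrying a roller along x whose top is 43 above the underside. 0.62 kg. Origin: centre of the underside, z up. The sides of the base are free for fingers in the middle (between the posts), with the bar on or off. Starts on the blue riser, in line with it.
- riser_blue: Low riser, blue block, 68 (x) x 158 (y), deck 20 above its underside, 0.35 kg. Its middle (y within +-40) is a waist only 42 wide in x, to grip it by. The deck has 5 high lips with sloped inner faces at both ends and at the sides near the ends: a pocket of 58 x 148 at deck level for the support's 50 x 140 base. Origin: centre of the underside, z up. The same either way round. Starts seated on the steel plate, under the support; from above its ends and edges show.
- riser_red: Tall riser, red block, the same plan, waist and lips as the blue one, but the deck is 40 above its underside; about 0.55 kg. Origin: centre of the underside, z up. Starts in the tray with the red liner.
- bed: Steel setting-up plate, 94 (x) x 208 (y) x 10 thick, fixed, with black screw heads at its corners. On its top face, 10 above its origin, 6 high sloped lips at both ends and at the sides near the ends form a pocket of 76 x 166 for the 68 x 158 foot of a riser, along y. Origin: centre of the underside, on the worktop, z up. The middle of the long sides is open for fingers.
- tray_blue: Flat grey sheet tray with a blue liner, 90 (x) x 186 (y), fixed, empty at the start. Its floor is 3 above its origin; 7 high sloped lips at both ends and at the sides near the ends form a pocket of 76 x 166 for a riser, along y. Origin: centre of the underside, on the worktop, z up.
- tray_red: The same tray with a red liner, fixed; the red riser stands in it at the start, and it stays empty at the end.
- mat: Grey-green rubber mat, 130 (x) x 190 (y) x 3 thick, fixed: the place to park the support and the bar side by side (both along y). Origin: centre of the underside, z up.
- check_weight: Bystander: brass-coloured check weight with a knob, 28 across, 46 high. Origin: centre of the underside. Leave it where it stands.
- micrometer: Bystander: outside micrometer lying flat, 48 x 148 x 17 high. Origin: centre of the underside. Leave it where it lies.

How it is judged:
By the outcome, as a careful person would: the job done as asked, in the order asked, and still so for the second after the job is handed in, with the robot touching nothing.
It also fails if it takes over 131 s, if anything falls off the work surface, if the arm or the gripper's body presses on something with over 40 N, if the wrist force passes 120 N, or if a joint passes its speed limit or range.

### The arm

A 6-joint arm with a two-finger parallel gripper is mounted at the origin on a cart in front of the work surface, level with it; the furniture and walls round the work are solid. World frame = base frame: x ahead of the robot, y to its left, z up, the work surface at z = 0. Lengths are in m, angles in rad, forces in N, time in s.
With the tool pointing down it reaches from about 0.35 to 0.975 m from the base axis. Payload 4.9 kg.
Tool frame: the origin (TCP) lies between the finger pads; the fingertips stand 17 mm ahead of it and the grasp point (between the pads) lies 2 mm behind it; z points along the fingers, y is the direction in which the jaws open and shut (so a half turn about z gives the same grasp; the last joint's range is limited). The gripper opens to 85 mm and grips with 20 to 120 N. Pads are 22 mm wide; open, the fingers measure 114 mm over their backs; the gripper's body (76 mm by 85 mm) begins 54 mm behind the grasp point. The pads swing forward as they close: fully open they stand 13 mm farther back than shut.
Start: joints at [-1.227, 0.053, 1.613, -0, 1.476, -0.119], TCP at [0.279, -0.559, 0.248] pointing down, gripper open.
Joint ranges: [-3.01, 3.01], [-1.01, 2.22], [0.06, 2.58], [-1.02, 4.17], [0.09, 2.62], [-3.14, 3.14]. Speed limits (rad/s): [2.57, 2.57, 3.14, 3.14, 3.14, 3.14].

### API

Orientations are given as a unit quaternion [w, x, y, z].
In Python, from plant import state, grab_frame, camera_model, job_done, find_in, silhouettes, landmark_of gives the robot as it stands.
- The arm moves only by the shell command python3 -m crank 'ROWS'. ROWS is JSON, a list of rows, each an object with "angular": the turn, a rotation vector about the tool's x, y, z each as a share of 5 degrees, from -1 to 1, a list of three; "delta_pos": the shift along the tool's x, y, z each as a share of 3 cm, from -1 to 1, a list of three; "gripper": the opening, from 0 (shut) to 1 (fully open). In form: [{"angular": [ax, ay, az], "delta_pos": [tx, ty, tz], "gripper": gripper}, ...]. A call has 1 to 12 rows; each row shifts and turns the commanded pose from where the row before left it, along the tool's axes as they then stand; what a row does not reach is not made up. A row lasts 1/8 s, in which the tool goes at most 62.5 mm and 10.7 degrees, less where a joint would pass 70% of its speed; a pose out of reach is approached as far as the arm can. A call with a number of a shift or a turn outside -1 to 1 is refused whole. A call with a gripper value outside its range is refused whole. The fingers move at their own pace and stop on an object; the grip force is fixed at half the most. Time passes only in rows, so rows that do not move let the fingers close. It gives the time, the measured TCP pose, the force and the opening at its end, in the units of the state.
- state(): the state, without advancing time (a new reading comes with each control period).
- grab_frame(name): name is "side" or "top" or "wrist"; returns the picture (384x512x3 uint8, red, green, blue); there is no depth.
- camera_model(name): a dict with "camera_matrix" (3x3 intrinsics, pixels), "rvec" (rotation vector, rad) and "tvec" (3), from world to camera coordinates, as OpenCV has them; the wrist camera has in their place "mount" (4x4, takes a point from camera to tool coordinates, whose origin is the TCP and whose axes are the flange's). Camera axes: x right, y down, z forward; pixel columns grow to the right and rows downward; lengths in m; the calibration is good to about 2 mm. The wrist camera is an equidistant fisheye: a pixel r from the principal point sees the ray r / f radians off the axis. A picture is of the moment at which its call begins: read the wrist's pose just before it. camera_model takes no time and is no camera call.
- job_done(): hands the job in, once; it reports no verdict.
Trained networks look in the newest picture that a camera, given by its name, has taken for a name from the list of things; names that differ only in an ending like _2 or _b are one class to them, and where a whole thing is asked for, a point or a joint stands for the part that bears it (a point fixed in the world has none). Each returns a list of dicts, best first, with "conf" (0 to 1); they miss things now and then, are a little off and sometimes report something else, mostly with a low value. They report only what shows in the picture. A call takes as long as a camera call.
- find_in(camera, target): "bbox" ([left, top, right, bottom] in pixels, round what is visible of it).
- silhouettes(camera, target): "mask" (384x512 bool, what is visible of it) and "bbox" ([left, top, right, bottom] in pixels, round what is visible of it).
- landmark_of(camera, target): "pixel" ([column, row] in pixels: a listed point, or the origin of a listed thing).
The state is a dict: "time": time; "joint_pos": joint angles; "joint_vel": joint speeds; "joint_efforts": joint torques, N m; "tool_pos": TCP position; "tool_rot": TCP orientation; "contact_force": force on the tool from outside, world axes, zero at the start; "ft_torque": the same for the moment, N m; "gripper_width": opening from 0.0 (shut) to 1.0 (fully open).
Only numpy, scipy, OpenCV 4.12 (cv2) and the standard library are available. Lean on these libraries where they do the work, as an engineer would, in place of code of your own. Each camera call takes 0.05 s, during which the arm holds its last target.

## Working session

There is one attempt and no reset: what is moved stays moved. The work goes in short steps, Python scripts to look and compute and a shell command to move; the robot and the scene stay as the last step left them, time stands still between calls to the robot, and variables do not carry over. Pictures are saved under pics/ and viewed, and the job is handed in when it is done.

```bash
ls; mkdir -p pics; cat > h.py <<'E'
import numpy as np, cv2, json
from plant import state, grab_frame, camera_model, job_done, find_in, silhouettes, landmark_of
def save(img,name): cv2.imwrite('pics/'+name, img[:,:,::-1])
E
python3 - <<'E'
from h import *
s=state(); print(s)
for c in ['top','side','wrist']:
    m=camera_model(c); print(c,m)
    save(grab_frame(c),c+'0.png')
E
```

```text
pics
{'time': 0.0, 'joint_pos': array([-1.22701737e+00,  5.33342938e-02,  1.61432711e+00, -4.22165569e-05,
        1.47599638e+00, -1.18981827e-01]), 'joint_vel': array([ 0.000471  , -0.00027112,  0.00093878,  0.00059952, -0.00108865,
       -0.00129824]), 'joint_efforts': array([ 3.74290557e-04, -3.93678796e+01, -3.70177388e+01, -6.99107545e-05,
        6.91198322e-03,  5.22353872e-06]), 'tool_pos': array([ 0.27880869, -0.55869299,  0.2470572 ]), 'tool_rot': array([-1.02369374e-03,  9.73349786e-01,  2.29323193e-01, -1.36693562e-04]), 'contact_force': array([-4.59421564e-04,  3.57168582e-02,  4.87738172e-01]), 'ft_torque': array([0.02876885, 0.00498587, 0.01396888]), 'gripper_width': 0.9999680359010176}
top {'camera_matrix': array([[409.65591586,   0.        , 265.41527728],
       [  0.        , 409.65591586, 196.36989695],
       [  0.        ,   0.        ,   1.        ]]), 'rvec': array([ 2.12112395, -2.13541809,  0.17808704]), 'tvec': array([-0.21787286,  0.51759693,  0.91689238])}
side {'camera_matrix': array([[482.89982378,   0.        , 261.69150383],
       [  0.        , 482.89982378, 185.03234377],
       [  0.        ,   0.        ,   1.        ]]), 'rvec': array([ 0.31602223, -2.5210591 ,  1.59837766]), 'tvec': array([0.43827724, 0.1876916 , 0.90669474])}
wrist {'camera_matrix': array([[297.31863964,   0.        , 252.34656133],
       [  0.        , 297.31863964, 194.99948869],
       [  0.        ,   0.        ,   1.        ]]), 'mount': array([[-3.29940571e-04, -9.61816226e-01, -2.73695885e-01,
         7.03243782e-02],
       [ 9.99999285e-01, -6.31969045e-04,  1.01535230e-03,
         1.46436350e-04],
       [-1.14954964e-03, -2.73695354e-01,  9.61815747e-01,
        -1.26445695e-01],
       [ 0.00000000e+00,  0.00000000e+00,  0.00000000e+00,
         1.00000000e+00]])}
```

View pics/top0.png

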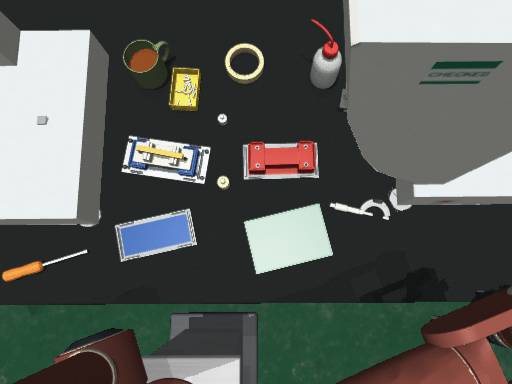

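View pics/side0.png

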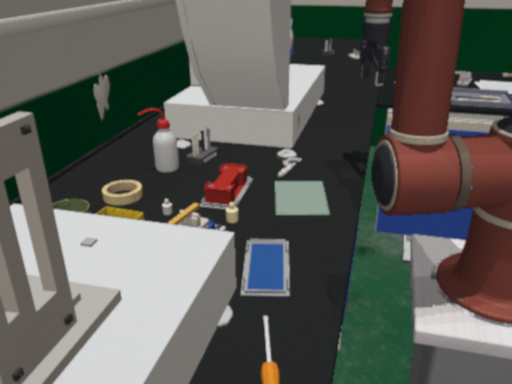

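View pics/wrist0.png

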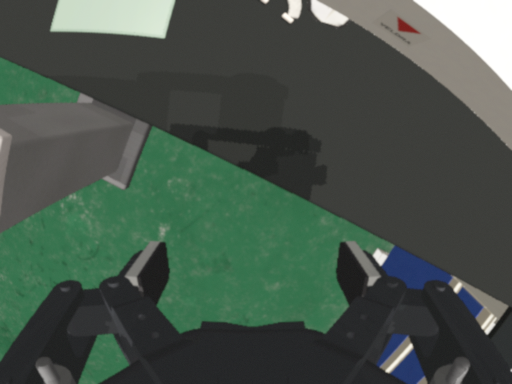

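The top view shows the bed with blue riser, support and bar at about (166,159), the red riser in its tray at (281,159), the blue tray at (156,234), the mat at (288,239), the check weight at (223,183) and the micrometer at (365,209). The overhead machine parts stand at the left and right.

```bash
cat >> h.py <<'E'
from scipy.spatial.transform import Rotation as R
from scipy.optimize import least_squares
def raypix(cam,uv,m=None):
    m=camera_model(cam); K=m['camera_matrix']
    Rm=cv2.Rodrigues(m['rvec'])[0]; C=-Rm.T@m['tvec']
    d=Rm.T@np.linalg.inv(K)@np.array([uv[0],uv[1],1.]); return C,d
def onplane(cam,uv,z):
    C,d=raypix(cam,uv); return (C+d*(z-C[2])/d[2])
def tool(s=None):
    s=s or state(); q=s['tool_rot']; T=np.eye(4); T[:3,:3]=R.from_quat([q[1],q[2],q[3],q[0]]).as_matrix(); T[:3,3]=s['tool_pos']; return T
def wray(uv,T):
    m=camera_model('wrist'); K=m['camera_matrix']
    v=np.array([(uv[0]-K[0,2]),(uv[1]-K[1,2])]); r=np.linalg.norm(v); th=r/K[0,0]
    d=np.array([*(np.sin(th)*v/max(r,1e-9)),np.cos(th)]); W=T@m['mount']
    return W[:3,3],W[:3,:3]@d
def wplane(uv,T,z):
    C,d=wray(uv,T); return C+d*(z-C[2])/d[2]
def wproj(P,T):
    m=camera_model('wrist'); K=m['camera_matrix']; W=np.linalg.inv(T@m['mount'])
    p=np.atleast_2d(P)@W[:3,:3].T+W[:3,3]; rr=np.hypot(p[:,0],p[:,1]); th=np.arctan2(rr,p[:,2])
    return np.c_[K[0,2]+K[0,0]*th*p[:,0]/rr,K[1,2]+K[0,0]*th*p[:,1]/rr]
def proj(cam,P):
    m=camera_model(cam); return cv2.projectPoints(np.atleast_2d(P).astype(float),m['rvec'],m['tvec'],m['camera_matrix'],None)[0][:,0]
def rectpose(pts):
    "long axis angle mod pi from world xy points"
    (c,(w,h),a)=cv2.minAreaRect(pts.astype(np.float32))
    a=np.radians(a); 
    if w>h: L,S,ang=w,h,a
    else: L,S,ang=h,w,a+np.pi/2
    return c,L,S,np.degrees((ang+np.pi/2)%np.pi-np.pi/2)
E
python3 - <<'E'
from h import *
grab_frame('top')
for n,z in [('mat',.003),('tray_blue',.005),('tray_red',.005),('bed',.01),('riser_red',.045),('riser_blue',.03),('bend_support',.04),('bar',.083),('check_weight',.03),('micrometer',.01)]:
    for d in silhouettes('top',n)[:2]:
        m=d['mask'].astype(np.uint8); 
        if m.sum()<20: continue
        cs,_=cv2.findContours(m,cv2.RETR_EXTERNAL,cv2.CHAIN_APPROX_NONE); c=max(cs,key=len)[:,0]
        P=np.array([onplane('top',uv,z)[:2] for uv in c])
        if len(P)<5: continue
        c,L,S,a=rectpose(P); print(n,round(d['conf'],2),d['bbox'],np.round(c,4),'L%.3f S%.3f ang %.1f'%(L,S,a))
print(raypix('top',(256,192))[0])
E
```

```text
mat 0.68 [246.1, 201.4, 330.9, 274.3] [ 0.4212 -0.2741] L0.192 S0.131 ang -76.3
tray_blue 0.62 [118.3, 209.0, 196.5, 262.8] [0.4315 0.0443] L0.184 S0.090 ang -77.6
tray_red 0.81 [244.4, 143.5, 319.4, 178.8] [ 0.6082 -0.2586] L0.186 S0.084 ang 89.6
bed 0.86 [122.0, 134.1, 211.4, 183.4] [0.6165 0.0236] L0.210 S0.096 ang 81.5
bed 0.36 [114.6, 207.5, 197.5, 263.6] [0.432  0.0421] L0.187 S0.092 ang -77.7
riser_red 0.76 [249.4, 140.6, 313.1, 173.0] [ 0.6101 -0.2611] L0.162 S0.079 ang -89.3
riser_blue 0.72 [130.0, 140.0, 200.7, 178.9] [ 0.6068 -0.0367] L0.073 S0.040 ang -12.1
bend_support 0.59 [135.8, 139.4, 195.1, 172.7] [0.6196 0.0228] L0.142 S0.058 ang 79.4
bar 0.56 [136.5, 145.0, 183.0, 160.0] [0.6146 0.0224] L0.110 S0.014 ang 78.0
check_weight 0.71 [218.7, 175.4, 228.7, 190.0] [ 0.5529 -0.1205] L0.032 S0.026 ang 26.7
micrometer 0.92 [328.4, 198.7, 388.9, 224.6] [ 0.4989 -0.4497] L0.144 S0.046 ang 79.8
[ 0.35071486 -0.22654627  0.99082928]
```

```bash
cat >> h.py <<'E'
def plan(x,y,z,yaw,s=None):
    s=s or state(); T=tool(s)
    psi=np.radians(yaw); G=np.array([[np.cos(psi),np.sin(psi),0],[np.sin(psi),-np.cos(psi),0],[0,0,-1]])
    rv=R.from_matrix(T[:3,:3].T@G).as_rotvec()
    d=G.T@(np.array([x,y,z])-T[:3,3])
    print('t=%.2f pos'%s['time'],np.round(T[:3,3],4),'yaw %.2f'%np.degrees(np.arctan2(T[1,0],T[0,0])),'w %.3f'%s['gripper_width'],'F',np.round(s['contact_force'],1))
    print('  turn total (5deg units)',np.round(np.degrees(rv)/5,2),' then shift total (3cm units, after turn)',np.round(d/0.03,3))
E
python3 - <<'E'
from h import *
for z in (0,.05,.1,.15,.2):
    print(z,[np.round(onplane('top',p,z)[:2],3) for p in [(108,60),(100,222),(88,30),(80,222)]])
plan(.6165,.0236,.25,81.5)
for z in (0,.1,.2,.3,.4):
    print(z,[np.round(onplane('top',p,z)[:2],3) for p in [(345,100),(385,178)]], [np.round(onplane('side',p,z)[:2],3) for p in [(296,142),(328,68),(235,232)]])
E
```

```text
0 [array([0.889, 0.188]), array([0.463, 0.182]), array([0.975, 0.246]), array([0.464, 0.231])]
0.05 [array([0.862, 0.167]), array([0.458, 0.162]), array([0.943, 0.223]), array([0.458, 0.208])]
0.1 [array([0.834, 0.146]), array([0.452, 0.141]), array([0.912, 0.199]), array([0.452, 0.185])]
0.15 [array([0.807, 0.125]), array([0.446, 0.12 ]), array([0.88 , 0.175]), array([0.447, 0.162])]
0.2 [array([0.78 , 0.104]), array([0.441, 0.1  ]), array([0.849, 0.151]), array([0.441, 0.139])]
t=0.70 pos [ 0.279  -0.5592  0.2483] yaw 26.52 w 1.000 F [ 0.6  1.  -0.3]
  turn total (5deg units) [  0.   0. -11.]  then shift total (3cm units, after turn) [20.877  8.254 -0.055]
0 [array([ 0.773, -0.426]), array([ 0.568, -0.517])] [array([ 0.509, -0.677]), array([ 0.56 , -1.893]), array([ 0.532, -0.067])]
0.1 [array([ 0.73 , -0.406]), array([ 0.546, -0.487])] [array([ 0.46 , -0.408]), array([ 0.502, -1.406]), array([0.479, 0.093])]
0.2 [array([ 0.687, -0.386]), array([ 0.524, -0.458])] [array([ 0.411, -0.139]), array([ 0.444, -0.92 ]), array([0.426, 0.253])]
0.3 [array([ 0.645, -0.366]), array([ 0.502, -0.429])] [array([0.362, 0.131]), array([ 0.386, -0.433]), array([0.373, 0.413])]
0.4 [array([ 0.602, -0.346]), array([ 0.48, -0.4 ])] [array([0.314, 0.4  ]), array([0.328, 0.054]), array([0.32 , 0.572])]
```

```bash
python3 -m crank '[{"angular":[0,0,-1],"delta_pos":[0.3,0,0],"gripper":1},{"angular":[0,0,-1],"delta_pos":[0.5,0,0],"gripper":1},{"angular":[0,0,-1],"delta_pos":[0.5,0,0],"gripper":1},{"angular":[0,0,-1],"delta_pos":[0.5,0,0],"gripper":1},{"angular":[0,0,-1],"delta_pos":[0.5,0,0],"gripper":1},{"angular":[0,0,-1],"delta_pos":[0.5,0,0],"gripper":1},{"angular":[0,0,-1],"delta_pos":[0.5,0,0],"gripper":1},{"angular":[0,0,-1],"delta_pos":[0.5,0,0],"gripper":1},{"angular":[0,0,-1],"delta_pos":[0.5,0,0],"gripper":1},{"angular":[0,0,-1],"delta_pos":[0.5,0,0],"gripper":1},{"angular":[0,0,-1],"delta_pos":[0.5,0,0],"gripper":1}]'; python3 -c "
from h import *
plan(.6165,.0236,.22,81.5)"
```

```text
time: 2.08
tool_pos: [0.3727, -0.4371, 0.2484]
tool_rot: [0.0, 0.757, 0.654, 0.0]
contact_force: [0.8, 0.3, -0.1]
gripper_width: 0.999
t=2.08 pos [ 0.3727 -0.4371  0.2484] yaw 81.69 w 0.999 F [ 0.8  0.3 -0.1]
  turn total (5deg units) [0.   0.   0.04]  then shift total (3cm units, after turn) [16.391  5.768  0.945]
```

```bash
python3 -m crank '[{"angular":[0,0,0],"delta_pos":[1,0.4,0],"gripper":1},{"angular":[0,0,0],"delta_pos":[1,0.4,0],"gripper":1},{"angular":[0,0,0],"delta_pos":[1,0.4,0],"gripper":1},{"angular":[0,0,0],"delta_pos":[1,0.4,0],"gripper":1},{"angular":[0,0,0],"delta_pos":[1,0.4,0],"gripper":1},{"angular":[0,0,0],"delta_pos":[1,0.4,0],"gripper":1},{"angular":[0,0,0],"delta_pos":[1,0.4,0],"gripper":1},{"angular":[0,0,0],"delta_pos":[1,0.4,0],"gripper":1},{"angular":[0,0,0],"delta_pos":[1,0.4,0],"gripper":1},{"angular":[0,0,0],"delta_pos":[1,0.4,0],"gripper":1},{"angular":[0,0,0],"delta_pos":[1,0.4,0],"gripper":1},{"angular":[0,0,0],"delta_pos":[1,0.4,0.3],"gripper":1}]'; python3 -m crank '[{"angular":[0,0,0],"delta_pos":[1,0.4,0.3],"gripper":1},{"angular":[0,0,0],"delta_pos":[1,0.3,0.3],"gripper":1},{"angular":[0,0,0],"delta_pos":[1,0.3,0],"gripper":1},{"angular":[0,0,0],"delta_pos":[0.8,0.2,0],"gripper":1},{"angular":[0,0,0],"delta_pos":[0.4,0,0],"gripper":1},{"angular":[0,0,0],"delta_pos":[0,0,0],"gripper":1}]'; python3 -c "
from h import *
plan(.6165,.0236,.22,81.5)
save(grab_frame('wrist'),'w1.png')"
```

```text
time: 3.58
tool_pos: [0.569, -0.102, 0.2404]
tool_rot: [0.001, 0.757, 0.653, 0.001]
contact_force: [0.4, -0.2, 0.2]
gripper_width: 0.999
time: 4.32
tool_pos: [0.6221, 0.0169, 0.2213]
tool_rot: [0.0, 0.757, 0.653, -0.0]
contact_force: [-0.7, 0.5, 0.2]
gripper_width: 1.001
t=4.33 pos [0.6221 0.0169 0.2213] yaw 81.57 w 1.001 F [-0.7  0.5  0.2]
  turn total (5deg units) [-0.    0.    0.01]  then shift total (3cm units, after turn) [ 0.195 -0.216  0.043]
```

View pics/w1.png

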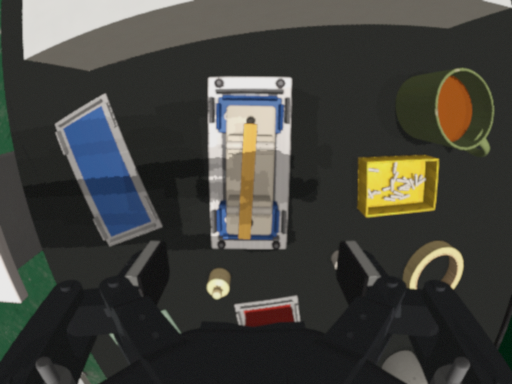

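```bash
cat >> h.py <<'E'
def wmeas(names,T,conf=0.3):
    for n,z in names:
        for d in silhouettes('wrist',n)[:1]:
            m=d['mask'].astype(np.uint8); cs,_=cv2.findContours(m,cv2.RETR_EXTERNAL,cv2.CHAIN_APPROX_NONE); c=max(cs,key=len)[:,0]
            P=np.array([wplane(uv,T,z)[:2] for uv in c])
            if len(P)<5: continue
            c,L,S,a=rectpose(P); print(n,round(d['conf'],2),np.round(d['bbox']),np.round(c,4),'L%.3f S%.3f ang %.2f'%(L,S,a%180))
E
python3 - <<'E'
from h import *
T=tool(); grab_frame('wrist')
wmeas([('bar',.083),('bend_support',.06),('riser_blue',.033),('bed',.012),('tray_blue',.006)],T)
# grasp point pixel
print(wproj((T@np.array([[0,0,-.002,1],[0,0,.017,1]]).T)[:3].T,T))
E
```

```text
bar 0.58 [238. 121. 258. 239.] [0.6187 0.0228] L0.109 S0.014 ang 78.69
bend_support 0.73 [225. 105. 276. 234.] [0.622  0.0281] L0.131 S0.047 ang 80.37
riser_blue 0.77 [216.  96. 283. 239.] [0.6301 0.0844] L0.071 S0.039 ang 171.32
bed 0.6 [206.  74. 293. 249.] [0.62   0.0251] L0.209 S0.095 ang 80.86
tray_blue 0.88 [ 56.  93. 163. 248.] [0.4345 0.0449] L0.186 S0.096 ang 102.03
[[250.54549465 264.32015113]
 [250.70819414 246.98022611]]
```

```bash
python3 -c "
from h import *
plan(.6185,.0228,.15,78.7)"
```

```text
t=4.67 pos [0.6221 0.0158 0.2214] yaw 81.46 w 1.001 F [-0.3 -0.1  0.4]
  turn total (5deg units) [0.   0.   0.55]  then shift total (3cm units, after turn) [ 0.204 -0.163  2.379]
```

```bash
python3 -m crank '[{"angular":[0,0,0.55],"delta_pos":[0,0,0.5],"gripper":0.4},{"angular":[0,0,0],"delta_pos":[0.1,-0.1,0.7],"gripper":0.4},{"angular":[0,0,0],"delta_pos":[0.1,-0.06,0.7],"gripper":0.4},{"angular":[0,0,0],"delta_pos":[0,0,0.48],"gripper":0.4},{"angular":[0,0,0],"delta_pos":[0,0,0],"gripper":0.4},{"angular":[0,0,0],"delta_pos":[0,0,0],"gripper":0.4}]'; python3 - <<'E'
from h import *
T=tool(); save(grab_frame('wrist'),'w2.png')
wmeas([('bar',.083),('bend_support',.06),('bed',.012)],T)
plan(.6185,.0228,.092,78.7)
E
```

```text
time: 5.42
tool_pos: [0.6191, 0.0233, 0.1505]
tool_rot: [0.0, 0.773, 0.635, 0.0]
contact_force: [-0.5, 0.6, 0.3]
gripper_width: 0.4
bar 0.76 [240. 135. 263. 283.] [0.619 0.023] L0.111 S0.014 ang 77.99
bend_support 0.67 [220. 107. 287. 270.] [0.6218 0.0293] L0.130 S0.047 ang 80.87
bed 0.75 [192.  74. 302. 287.] [0.6239 0.0537] L0.150 S0.095 ang 80.77
t=5.62 pos [0.6193 0.0232 0.151 ] yaw 78.77 w 0.393 F [ 0.5 -0.   0.8]
  turn total (5deg units) [ 0.02 -0.    0.01]  then shift total (3cm units, after turn) [-0.02  -0.023  1.967]
```

View pics/w2.png

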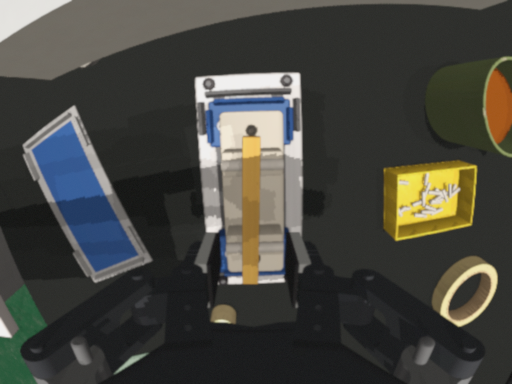

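The wrist view shows the bar at (251,210) midway between the fingers, as measured at (0.619, 0.023). I'll descend and grip.

```bash
python3 -m crank '[{"angular":[0,0,0.08],"delta_pos":[0,0,0.6],"gripper":0.4},{"angular":[0,0,0],"delta_pos":[0,0,0.6],"gripper":0.4},{"angular":[0,0,0],"delta_pos":[0,0,0.5],"gripper":0.4},{"angular":[0,0,0],"delta_pos":[0,0,0.26],"gripper":0.4},{"angular":[0,0,0],"delta_pos":[0,0,0],"gripper":0.3},{"angular":[0,0,0],"delta_pos":[0,0,0],"gripper":0},{"angular":[0,0,0],"delta_pos":[0,0,0],"gripper":0},{"angular":[0,0,0],"delta_pos":[0,0,0],"gripper":0}]'; python3 -m crank '[{"angular":[0,0,0],"delta_pos":[0,0,0],"gripper":0},{"angular":[0,0,0],"delta_pos":[0,0,0],"gripper":0}]';  python3 -c "
from h import *
save(grab_frame('wrist'),'w3.png')"
```

```text
time: 6.62
tool_pos: [0.6191, 0.0233, 0.0917]
tool_rot: [0.0, 0.775, 0.632, 0.0]
contact_force: [0.0, 0.0, 1.2]
gripper_width: 0.113
time: 6.88
tool_pos: [0.6191, 0.0233, 0.0917]
tool_rot: [0.0, 0.775, 0.632, 0.0]
contact_force: [0.6, -0.4, 2.4]
gripper_width: 0.113
```

View pics/w3.png

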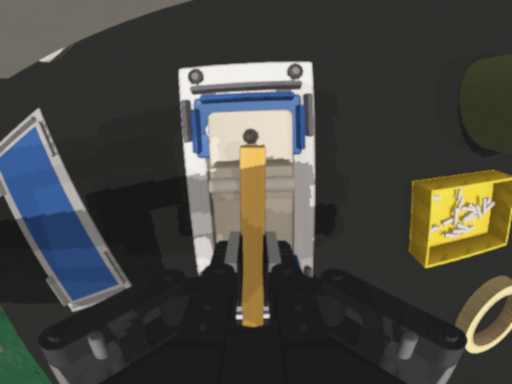

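The bar is gripped between the pads at (252,250), square to the jaws. Lifting it now and carrying it over to the mat.

```bash
python3 -m crank '[{"angular":[0,0,0],"delta_pos":[0,0,-0.2],"gripper":0},{"angular":[0,0,0],"delta_pos":[0,0,-0.5],"gripper":0},{"angular":[0,0,0],"delta_pos":[0,0,-0.8],"gripper":0},{"angular":[0,0,0],"delta_pos":[0,0,-1],"gripper":0},{"angular":[0,0,0],"delta_pos":[0,0,-1],"gripper":0},{"angular":[0,0,-0.6],"delta_pos":[0,0,-0.5],"gripper":0},{"angular":[0,0,-1],"delta_pos":[0,0,0],"gripper":0},{"angular":[0,0,-1],"delta_pos":[0,0,0],"gripper":0},{"angular":[0,0,-1],"delta_pos":[0,0,0],"gripper":0},{"angular":[0,0,-1],"delta_pos":[0,0,0],"gripper":0},{"angular":[0,0,-0.5],"delta_pos":[0,0,0],"gripper":0}]';  python3 -c "
from h import *
plan(.466,-.263,.18,103.5)"
```

```text
time: 8.3
tool_pos: [0.6187, 0.0233, 0.2121]
tool_rot: [0.0, 0.616, 0.788, 0.0]
contact_force: [-0.0, -0.9, -0.5]
gripper_width: 0.118
t=8.30 pos [0.6187 0.0233 0.2121] yaw 103.96 w 0.118 F [-0.  -0.9 -0.5]
  turn total (5deg units) [0.01 0.   0.09]  then shift total (3cm units, after turn) [-8.093 -7.176  1.069]
```

```bash
python3 -m crank '[{"angular":[0,0,0],"delta_pos":[-0.4,-0.4,0],"gripper":0},{"angular":[0,0,0],"delta_pos":[-0.8,-0.7,0],"gripper":0},{"angular":[0,0,0],"delta_pos":[-0.9,-0.8,0],"gripper":0},{"angular":[0,0,0],"delta_pos":[-0.9,-0.8,0],"gripper":0},{"angular":[0,0,0],"delta_pos":[-0.9,-0.8,0],"gripper":0},{"angular":[0,0,0],"delta_pos":[-0.9,-0.8,0],"gripper":0},{"angular":[0,0,0],"delta_pos":[-0.9,-0.8,0],"gripper":0},{"angular":[0,0,0],"delta_pos":[-0.9,-0.8,0],"gripper":0},{"angular":[0,0,0],"delta_pos":[-0.8,-0.7,0],"gripper":0},{"angular":[0,0,0],"delta_pos":[-0.5,-0.4,0],"gripper":0},{"angular":[0,0,0],"delta_pos":[-0.2,-0.2,0],"gripper":0},{"angular":[0,0,0],"delta_pos":[0,0,0],"gripper":0}]';  python3 - <<'E'
from h import *
T=tool(); save(grab_frame('wrist'),'w4.png')
wmeas([('mat',.003),('bar',.2)],T)
plan(.466,-.263,.05,103.5)
grab_frame('top')
E
```

```text
time: 9.8
tool_pos: [0.4671, -0.2644, 0.2112]
tool_rot: [-0.0, 0.617, 0.787, 0.0]
contact_force: [0.4, 0.3, -1.3]
gripper_width: 0.113
mat 0.86 [157.  88. 272. 252.] [ 0.424  -0.2752] L0.191 S0.131 ang 103.27
bar 0.67 [240. 143. 267. 326.] [ 0.4677 -0.2623] L0.106 S0.012 ang 103.81
t=9.95 pos [ 0.4675 -0.2636  0.211 ] yaw 103.92 w 0.117 F [-0.3  0.6 -0.2]
  turn total (5deg units) [ 0.   -0.    0.08]  then shift total (3cm units, after turn) [ 0.032 -0.044  5.368]
```

View pics/w4.png

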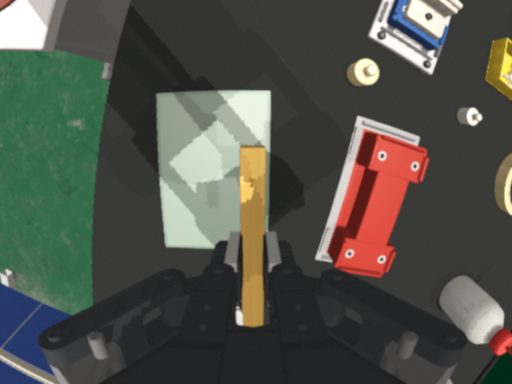

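```bash
python3 -m crank '[{"angular":[0,0,0.1],"delta_pos":[0,0,0.5],"gripper":0},{"angular":[0,0,0],"delta_pos":[0,0,1],"gripper":0},{"angular":[0,0,0],"delta_pos":[0,0,1],"gripper":0},{"angular":[0,0,0],"delta_pos":[0,0,1],"gripper":0},{"angular":[0,0,0],"delta_pos":[0,0,1],"gripper":0},{"angular":[0,0,0],"delta_pos":[0,0,0.8],"gripper":0},{"angular":[0,0,0],"delta_pos":[0,0,0.5],"gripper":0},{"angular":[0,0,0],"delta_pos":[0,0,0.3],"gripper":0},{"angular":[0,0,0],"delta_pos":[0,0,0.08],"gripper":0},{"angular":[0,0,0],"delta_pos":[0,0,0],"gripper":0},{"angular":[0,0,0],"delta_pos":[0,0,0],"gripper":0}]'; python3 -m crank '[{"angular":[0,0,0],"delta_pos":[0,0,0.05],"gripper":0},{"angular":[0,0,0],"delta_pos":[0,0,0.04],"gripper":0},{"angular":[0,0,0],"delta_pos":[0,0,0],"gripper":0}]'
```

```text
time: 11.38
tool_pos: [0.4678, -0.2648, 0.0267]
tool_rot: [0.001, 0.62, 0.785, 0.0]
contact_force: [0.4, -0.5, -1.7]
gripper_width: 0.117
time: 11.75
tool_pos: [0.4671, -0.2643, 0.0229]
tool_rot: [-0.0, 0.62, 0.785, 0.0]
contact_force: [0.2, 0.3, -0.6]
gripper_width: 0.115
```

```bash
python3 -m crank '[{"angular":[0,0,0],"delta_pos":[0,0,0.03],"gripper":0},{"angular":[0,0,0],"delta_pos":[0,0,0],"gripper":0}]';python3 -m crank '[{"angular":[0,0,0],"delta_pos":[0,0,0.03],"gripper":0},{"angular":[0,0,0],"delta_pos":[0,0,0],"gripper":0}]'
```

```text
time: 12.0
tool_pos: [0.4671, -0.2643, 0.022]
tool_rot: [-0.0, 0.62, 0.785, 0.0]
contact_force: [-0.0, 0.4, -1.5]
gripper_width: 0.117
time: 12.25
tool_pos: [0.4673, -0.2644, 0.0218]
tool_rot: [-0.0, 0.62, 0.785, -0.0]
contact_force: [-2.1, 2.3, 5.1]
gripper_width: 0.121
```

```bash
python3 -m crank '[{"angular":[0,0,0],"delta_pos":[0,0,0],"gripper":0.2},{"angular":[0,0,0],"delta_pos":[0,0,0],"gripper":0.35},{"angular":[0,0,0],"delta_pos":[0,0,0],"gripper":0.35},{"angular":[0,0,0],"delta_pos":[0,0,-0.3],"gripper":0.35},{"angular":[0,0,0],"delta_pos":[0,0,-0.8],"gripper":0.35},{"angular":[0,0,0],"delta_pos":[0,0,-1],"gripper":0.35},{"angular":[0,0,0],"delta_pos":[0,0,-1],"gripper":0.35},{"angular":[0,0,0],"delta_pos":[0,0,-1],"gripper":0.35},{"angular":[0,0,0],"delta_pos":[0,0,-1],"gripper":0.5},{"angular":[0,0,0],"delta_pos":[0,0,-0.3],"gripper":1},{"angular":[0,0,0],"delta_pos":[0,0,0],"gripper":1},{"angular":[0,0,0],"delta_pos":[0,0,0],"gripper":1}]';  python3 - <<'E'
from h import *
T=tool(); save(grab_frame('wrist'),'w5.png')
wmeas([('mat',.003),('bar',.013)],T)
plan(.621,.026,.2,81)
grab_frame('top')
E
```

```text
time: 13.75
tool_pos: [0.4665, -0.2638, 0.1815]
tool_rot: [-0.001, 0.62, 0.785, -0.0]
contact_force: [-0.1, -0.4, -0.2]
gripper_width: 1.001
mat 0.97 [148.  84. 274. 262.] [ 0.4238 -0.2755] L0.192 S0.131 ang 103.67
bar 0.8 [244. 130. 262. 234.] [ 0.4688 -0.2652] L0.110 S0.013 ang 103.70
t=13.90 pos [ 0.4666 -0.2639  0.1817] yaw 103.36 w 0.998 F [ 0.6 -0.   0.5]
  turn total (5deg units) [-0.02 -0.02  4.47]  then shift total (3cm units, after turn) [10.35   3.571 -0.61 ]
```

View pics/w5.png

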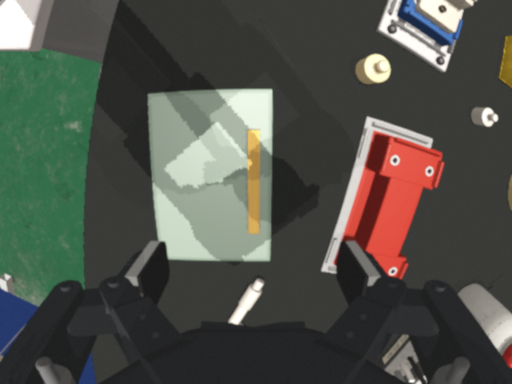

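The bar lies on the mat at (254,181), parallel to its right edge. Back to the support.

```bash
python3 -m crank '[{"angular":[0,0,1],"delta_pos":[0,0,-0.3],"gripper":1},{"angular":[0,0,1],"delta_pos":[0,0,-0.3],"gripper":1},{"angular":[0,0,1],"delta_pos":[0,0,0],"gripper":1},{"angular":[0,0,1],"delta_pos":[0,0,0],"gripper":1},{"angular":[0,0,0.47],"delta_pos":[0.6,0.2,0],"gripper":1},{"angular":[0,0,0],"delta_pos":[1,0.35,0],"gripper":1},{"angular":[0,0,0],"delta_pos":[1,0.35,0],"gripper":1},{"angular":[0,0,0],"delta_pos":[1,0.35,0],"gripper":1},{"angular":[0,0,0],"delta_pos":[1,0.35,0],"gripper":1},{"angular":[0,0,0],"delta_pos":[1,0.35,0],"gripper":1},{"angular":[0,0,0],"delta_pos":[1,0.35,0],"gripper":1},{"angular":[0,0,0],"delta_pos":[1,0.35,0],"gripper":1}]';python3 -m crank '[{"angular":[0,0,0],"delta_pos":[1,0.35,0],"gripper":1},{"angular":[0,0,0],"delta_pos":[0.9,0.3,0],"gripper":1},{"angular":[0,0,0],"delta_pos":[0.6,0.25,0],"gripper":1},{"angular":[0,0,0],"delta_pos":[0.25,0.05,0],"gripper":1},{"angular":[0,0,0],"delta_pos":[0,0,0],"gripper":1},{"angular":[0,0,0],"delta_pos":[0,0,0],"gripper":1}]';  python3 - <<'E'
from h import *
T=tool(); save(grab_frame('wrist'),'w6.png')
wmeas([('bend_support',.042),('bed',.012),('riser_blue',.033)],T)
plan(.621,.026,.2,81)
E
```

```text
time: 15.45
tool_pos: [0.5808, -0.0502, 0.2006]
tool_rot: [-0.0, 0.76, 0.65, -0.0]
contact_force: [0.1, 0.7, 0.9]
gripper_width: 1.0
time: 16.2
tool_pos: [0.6214, 0.0251, 0.2012]
tool_rot: [0.0, 0.761, 0.649, -0.0]
contact_force: [0.6, 0.8, 1.1]
gripper_width: 1.0
bend_support 0.85 [227. 115. 281. 246.] [0.6212 0.0239] L0.139 S0.050 ang 80.40
bed 0.72 [203.  82. 296. 262.] [0.6201 0.0243] L0.207 S0.094 ang 81.05
riser_blue 0.81 [211. 103. 287. 257.] [ 0.6106 -0.0316] L0.072 S0.050 ang 170.94
t=16.40 pos [0.6215 0.0253 0.2013] yaw 80.97 w 1.002 F [-0.1 -0.1  0.2]
  turn total (5deg units) [ 0.    0.   -0.01]  then shift total (3cm units, after turn) [ 0.021 -0.021  0.044]
```

View pics/w6.png

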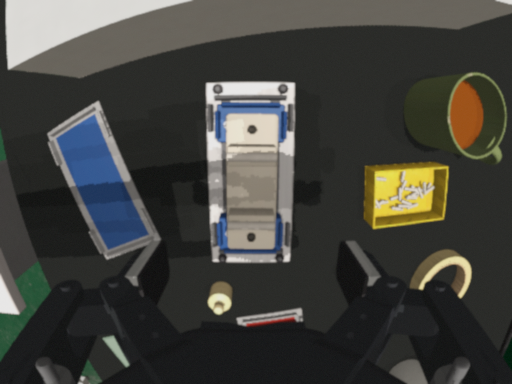

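```bash
python3 -m crank '[{"angular":[0,0,0.06],"delta_pos":[-0.04,0,0.5],"gripper":1},{"angular":[0,0,0],"delta_pos":[0,0,1],"gripper":1},{"angular":[0,0,0],"delta_pos":[0,0,1],"gripper":1},{"angular":[0,0,0],"delta_pos":[0,0,1],"gripper":1},{"angular":[0,0,0],"delta_pos":[0,0,0.8],"gripper":1},{"angular":[0,0,0],"delta_pos":[0,0,0.5],"gripper":1},{"angular":[0,0,0],"delta_pos":[0,0,0.28],"gripper":0.8},{"angular":[0,0,0],"delta_pos":[0,0,0],"gripper":0.7},{"angular":[0,0,0],"delta_pos":[0,0,0],"gripper":0},{"angular":[0,0,0],"delta_pos":[0,0,0],"gripper":0},{"angular":[0,0,0],"delta_pos":[0,0,0],"gripper":0},{"angular":[0,0,0],"delta_pos":[0,0,0],"gripper":0}]';  python3 - <<'E'
from h import *
T=tool(); save(grab_frame('wrist'),'w7.png')
save(grab_frame('side'),'s7.png')
plan(.621,.024,.2,80.7)
E
```

```text
time: 17.9
tool_pos: [0.6221, 0.0246, 0.0501]
tool_rot: [0.0, 0.762, 0.648, 0.0]
contact_force: [-2.8, 1.0, 5.9]
gripper_width: 0.562
t=18.00 pos [0.6221 0.0246 0.0501] yaw 80.72 w 0.560 F [-2.5  1.   6.5]
  turn total (5deg units) [ 0.01 -0.    0.  ]  then shift total (3cm units, after turn) [-0.026 -0.032 -4.996]
```

View pics/w7.png

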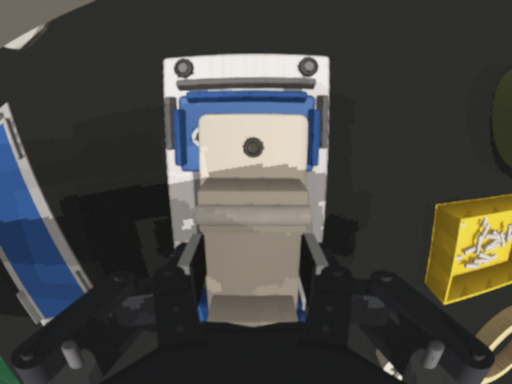

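The pads hold the support base in the middle, around (200,260)–(315,260), between the posts. Lifting.

```bash
python3 -m crank '[{"angular":[0,0,0],"delta_pos":[0,0,-0.15],"gripper":0},{"angular":[0,0,0],"delta_pos":[0,0,-0.25],"gripper":0},{"angular":[0,0,0],"delta_pos":[0,0,-0.3],"gripper":0},{"angular":[0,0,0],"delta_pos":[0,0,-0.5],"gripper":0},{"angular":[0,0,0],"delta_pos":[0,0,-0.8],"gripper":0},{"angular":[0,0,0],"delta_pos":[0,0,-0.8],"gripper":0},{"angular":[0,0,0],"delta_pos":[0,0,-0.8],"gripper":0},{"angular":[0,0,0],"delta_pos":[0,0,-0.5],"gripper":0},{"angular":[0,0,0],"delta_pos":[0,0,0],"gripper":0}]';  python3 - <<'E'
from h import *
T=tool(); save(grab_frame('wrist'),'w8.png')
save(grab_frame('side'),'s8.png')
mx,my,a=.424-.0015,-.2755+.001,103.6
d=np.radians(a-90)
p=np.array([mx,my])+np.array([np.cos(d),np.sin(d)])*(-.027); print(p)
plan(p[0],p[1],.15,103.6)
E
```

```text
time: 19.12
tool_pos: [0.6225, 0.0245, 0.174]
tool_rot: [0.001, 0.762, 0.648, 0.001]
contact_force: [0.5, 0.3, -5.4]
gripper_width: 0.558
[ 0.39625705 -0.28084884]
t=19.23 pos [0.621  0.0247 0.1711] yaw 80.72 w 0.561 F [ 0.1 -0.1 -5.9]
  turn total (5deg units) [-0.01 -0.   -4.58]  then shift total (3cm units, after turn) [-8.137 -9.675  0.702]
```

View pics/w8.png

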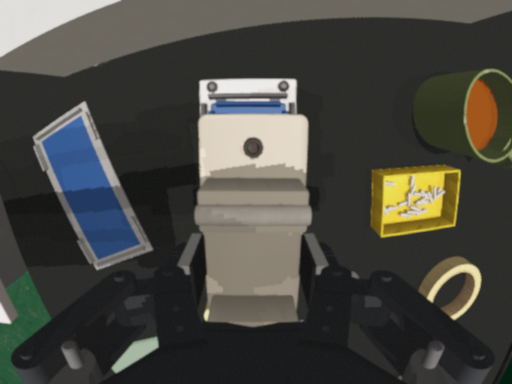

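View pics/s8.png

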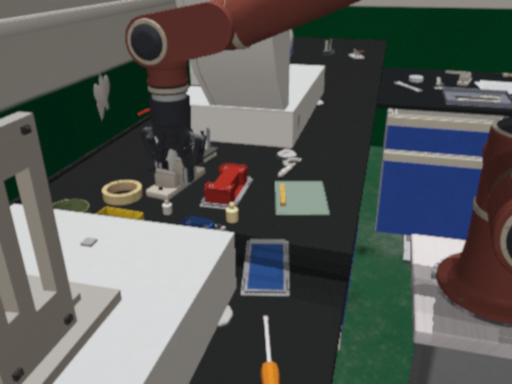

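The support hangs level and centred in the jaws; the bar is on the mat at (283,195) in the side view. Moving over the mat.

```bash
python3 -m crank '[{"angular":[0,0,-0.6],"delta_pos":[0,0,0],"gripper":0},{"angular":[0,0,-1],"delta_pos":[0,0,0],"gripper":0},{"angular":[0,0,-1],"delta_pos":[0,0,0],"gripper":0},{"angular":[0,0,-1],"delta_pos":[0,0,0],"gripper":0},{"angular":[0,0,-0.7],"delta_pos":[0,0,0],"gripper":0},{"angular":[0,0,-0.28],"delta_pos":[-0.4,-0.4,0],"gripper":0},{"angular":[0,0,0],"delta_pos":[-0.7,-0.8,0],"gripper":0},{"angular":[0,0,0],"delta_pos":[-0.8,-1,0],"gripper":0},{"angular":[0,0,0],"delta_pos":[-0.8,-1,0],"gripper":0},{"angular":[0,0,0],"delta_pos":[-0.8,-1,0],"gripper":0},{"angular":[0,0,0],"delta_pos":[-0.8,-1,0],"gripper":0},{"angular":[0,0,0],"delta_pos":[-0.8,-1,0],"gripper":0}]';python3 -m crank '[{"angular":[0,0,0],"delta_pos":[-0.8,-1,0],"gripper":0},{"angular":[0,0,0],"delta_pos":[-0.8,-1,0],"gripper":0},{"angular":[0,0,0],"delta_pos":[-0.7,-0.8,0],"gripper":0},{"angular":[0,0,0],"delta_pos":[-0.5,-0.5,0],"gripper":0},{"angular":[0,0,0],"delta_pos":[-0.24,-0.17,0],"gripper":0},{"angular":[0,0,0],"delta_pos":[0,0,0],"gripper":0},{"angular":[0,0,0],"delta_pos":[0,0,0],"gripper":0}]';  python3 - <<'E'
from h import *
T=tool(); save(grab_frame('wrist'),'w9.png')
plan(.3963,-.2808,.15,103.6)
wmeas([('mat',.003),('bar',.013)],T)
E
```

```text
time: 20.72
tool_pos: [0.4747, -0.1681, 0.1701]
tool_rot: [-0.001, 0.618, 0.786, -0.0]
contact_force: [-0.2, -0.9, -6.7]
gripper_width: 0.56
time: 21.6
tool_pos: [0.3969, -0.28, 0.1714]
tool_rot: [-0.0, 0.618, 0.786, 0.0]
contact_force: [0.8, 0.2, -5.7]
gripper_width: 0.563
t=21.65 pos [ 0.397  -0.28    0.1715] yaw 103.68 w 0.563 F [ 0.3 -0.5 -6.2]
  turn total (5deg units) [-0.   -0.01  0.02]  then shift total (3cm units, after turn) [-0.02  -0.028  0.718]
mat 0.93 [213.  84. 341. 251.] [ 0.4214 -0.2659] L0.172 S0.130 ang 103.70
bar 0.91 [313. 130. 333. 240.] [ 0.4685 -0.2655] L0.111 S0.017 ang 103.56
```

View pics/w9.png

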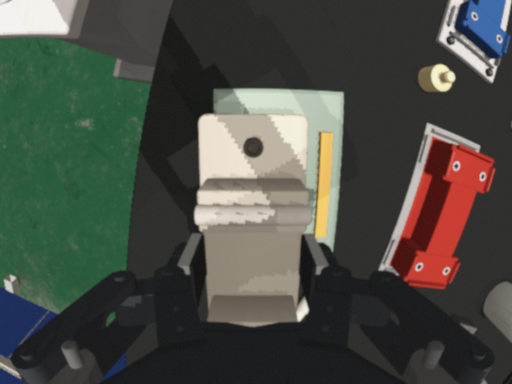

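```bash
python3 -m crank '[{"angular":[0,0,0],"delta_pos":[0,0,0.4],"gripper":0},{"angular":[0,0,0],"delta_pos":[0,0,0.8],"gripper":0},{"angular":[0,0,0],"delta_pos":[0,0,0.9],"gripper":0},{"angular":[0,0,0],"delta_pos":[0,0,0.9],"gripper":0},{"angular":[0,0,0],"delta_pos":[0,0,0.8],"gripper":0},{"angular":[0,0,0],"delta_pos":[0,0,0.5],"gripper":0},{"angular":[0,0,0],"delta_pos":[0,0,0.3],"gripper":0},{"angular":[0,0,0],"delta_pos":[0,0,0.2],"gripper":0},{"angular":[0,0,0],"delta_pos":[0,0,0],"gripper":0},{"angular":[0,0,0],"delta_pos":[0,0,0],"gripper":0}]'; python3 -m crank '[{"angular":[0,0,0],"delta_pos":[0,0,0.05],"gripper":0},{"angular":[0,0,0],"delta_pos":[0,0,0.03],"gripper":0},{"angular":[0,0,0],"delta_pos":[0,0,0],"gripper":0}]'
```

```text
time: 23.0
tool_pos: [0.3972, -0.2813, 0.0286]
tool_rot: [0.001, 0.618, 0.786, -0.0]
contact_force: [-0.3, -0.4, -6.6]
gripper_width: 0.557
time: 23.38
tool_pos: [0.3966, -0.2807, 0.0254]
tool_rot: [-0.0, 0.618, 0.786, 0.0]
contact_force: [0.1, 0.1, -5.9]
gripper_width: 0.558
```

```bash
python3 -m crank '[{"angular":[0,0,0],"delta_pos":[0,0,0.04],"gripper":0},{"angular":[0,0,0],"delta_pos":[0,0,0.03],"gripper":0},{"angular":[0,0,0],"delta_pos":[0,0,0],"gripper":0}]';python3 -m crank '[{"angular":[0,0,0],"delta_pos":[0,0,0.03],"gripper":0},{"angular":[0,0,0],"delta_pos":[0,0,0],"gripper":0}]'
```

```text
time: 23.75
tool_pos: [0.3966, -0.2808, 0.0232]
tool_rot: [-0.0, 0.618, 0.786, 0.0]
contact_force: [0.4, -0.0, -5.8]
gripper_width: 0.56
time: 24.0
tool_pos: [0.3967, -0.2808, 0.0231]
tool_rot: [-0.0, 0.618, 0.786, 0.0]
contact_force: [-3.6, 3.4, 3.6]
gripper_width: 0.557
```

```bash
python3 -m crank '[{"angular":[0,0,0],"delta_pos":[0,0,0],"gripper":0.62},{"angular":[0,0,0],"delta_pos":[0,0,0],"gripper":0.75},{"angular":[0,0,0],"delta_pos":[0,0,0],"gripper":0.75},{"angular":[0,0,0],"delta_pos":[0,0,-0.3],"gripper":0.75},{"angular":[0,0,0],"delta_pos":[0,0,-0.8],"gripper":0.75},{"angular":[0,0,0],"delta_pos":[0,0,-1],"gripper":0.75},{"angular":[0,0,0],"delta_pos":[0,0,-1],"gripper":0.75},{"angular":[0,0,0],"delta_pos":[0,0,-1],"gripper":0.75},{"angular":[0,0,0],"delta_pos":[0,0,-1],"gripper":0.8},{"angular":[0,0,0],"delta_pos":[0,0,-0.8],"gripper":1},{"angular":[0,0,0],"delta_pos":[0,0,0],"gripper":1},{"angular":[0,0,0],"delta_pos":[0,0,0],"gripper":1}]';  python3 - <<'E'
from h import *
T=tool(); save(grab_frame('wrist'),'w10.png')
wmeas([('mat',.003),('bar',.013),('bend_support',.015)],T)
plan(.620,.024,.2,81)
E
```

```text
time: 25.5
tool_pos: [0.3963, -0.2805, 0.1986]
tool_rot: [-0.001, 0.618, 0.786, 0.0]
contact_force: [-0.6, -0.5, 0.3]
gripper_width: 1.003
mat 0.86 [218.  89. 337. 255.] [ 0.4235 -0.2753] L0.191 S0.131 ang 103.42
bar 0.88 [308. 130. 325. 230.] [ 0.4682 -0.2659] L0.110 S0.015 ang 103.50
bend_support 0.84 [231. 112. 279. 238.] [ 0.3981 -0.2817] L0.139 S0.050 ang 103.59
t=25.70 pos [ 0.3961 -0.2803  0.1979] yaw 103.62 w 1.001 F [ 0.1 -0.1 -0.5]
  turn total (5deg units) [-0.02 -0.02  4.52]  then shift total (3cm units, after turn) [11.185  5.783 -0.068]
```

View pics/w10.png

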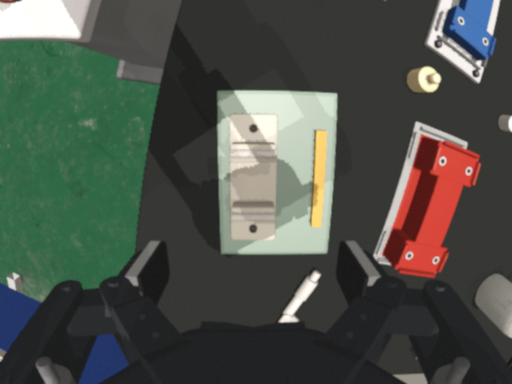

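Support and bar lie side by side on the mat, at (253,176) and (319,179). Next comes the blue riser.

```bash
python3 -m crank '[{"angular":[0,0,1],"delta_pos":[0,0,0],"gripper":1},{"angular":[0,0,1],"delta_pos":[0,0,0],"gripper":1},{"angular":[0,0,1],"delta_pos":[0,0,0],"gripper":1},{"angular":[0,0,1],"delta_pos":[0,0,0],"gripper":1},{"angular":[0,0,0.52],"delta_pos":[0.6,0.3,0],"gripper":1},{"angular":[0,0,0],"delta_pos":[1,0.5,0],"gripper":1},{"angular":[0,0,0],"delta_pos":[1,0.5,0],"gripper":1},{"angular":[0,0,0],"delta_pos":[1,0.5,0],"gripper":1},{"angular":[0,0,0],"delta_pos":[1,0.5,0],"gripper":1},{"angular":[0,0,0],"delta_pos":[1,0.5,0],"gripper":1},{"angular":[0,0,0],"delta_pos":[1,0.5,0],"gripper":1},{"angular":[0,0,0],"delta_pos":[1,0.5,0],"gripper":1}]';python3 -m crank '[{"angular":[0,0,0],"delta_pos":[1,0.5,0],"gripper":1},{"angular":[0,0,0],"delta_pos":[1,0.5,0],"gripper":1},{"angular":[0,0,0],"delta_pos":[0.8,0.5,0],"gripper":1},{"angular":[0,0,0],"delta_pos":[0.5,0.3,0],"gripper":1},{"angular":[0,0,0],"delta_pos":[0.28,0.18,0],"gripper":1},{"angular":[0,0,0],"delta_pos":[0,0,0],"gripper":1},{"angular":[0,0,0],"delta_pos":[0,0,0],"gripper":1}]';  python3 - <<'E'
from h import *
T=tool(); save(grab_frame('wrist'),'w11.png')
wmeas([('bed',.012),('riser_blue',.034),('tray_blue',.006)],T)
plan(.620,.024,.03,81)
E
```

```text
time: 27.2
tool_pos: [0.5443, -0.0718, 0.1985]
tool_rot: [-0.001, 0.76, 0.65, -0.0]
contact_force: [0.4, 0.0, 0.6]
gripper_width: 1.001
time: 28.08
tool_pos: [0.6192, 0.0233, 0.1993]
tool_rot: [-0.0, 0.761, 0.649, -0.0]
contact_force: [1.4, 0.8, -0.5]
gripper_width: 0.999
bed 0.76 [206.  81. 296. 262.] [0.6204 0.0244] L0.209 S0.095 ang 80.97
tray_blue 0.66 [ 49. 100. 161. 259.] [0.434  0.0455] L0.186 S0.095 ang 102.73
t=28.27 pos [0.6193 0.0234 0.1995] yaw 80.98 w 1.001 F [-0.1 -0.9 -0.1]
  turn total (5deg units) [ 0.  0. -0.]  then shift total (3cm units, after turn) [0.022 0.019 5.651]
```

View pics/w11.png

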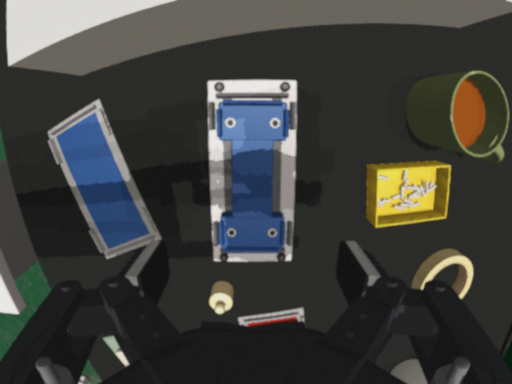

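```bash
python3 - <<'E'
from h import *
T=tool()
im=cv2.imread('pics/w11.png'); hsv=cv2.cvtColor(im,cv2.COLOR_BGR2HSV)
m=cv2.inRange(hsv,(100,120,30),(130,255,255)); m[:, :200]=0; m[:,300:]=0; m[:90]=0; m[262:]=0
ys,xs=np.nonzero(m); print(len(xs))
P=np.array([wplane(uv,T,.034)[:2] for uv in zip(xs,ys)]); print(rectpose(P))
S=np.array([wplane(uv,T,.030)[:2] for uv in [(230,123),(275,123),(231,232),(272,232)]]); print(S, S.mean(0), (S[0]+S[1]-S[2]-S[3])/2)
E
```

```text
6308Traceback (most recent call last):
  File "<stdin>", line 6, in <module>
  File "h.py", line 20, in wplane
    C,d=wray(uv,T); return C+d*(z-C[2])/d[2]
        ~~~~^^^^^^
  File "h.py", line 15, in wray
    m=camera_model('wrist'); K=m['camera_matrix']
ValueError: time passes only in moves, steps and waits
```

```bash
sed -i '/^from plant/a _cm={}\n_cam=camera_model\ndef camera_model(n):\n    if n not in _cm: _cm[n]=_cam(n)\n    return _cm[n]' h.py; python3 - <<'E'
from h import *
T=tool()
im=cv2.imread('pics/w11.png'); hsv=cv2.cvtColor(im,cv2.COLOR_BGR2HSV)
m=cv2.inRange(hsv,(100,120,30),(130,255,255)); m[:, :200]=0; m[:,300:]=0; m[:90]=0; m[262:]=0
ys,xs=np.nonzero(m); print(len(xs))
P=np.array([wplane(uv,T,.034)[:2] for uv in zip(xs,ys)]); print(rectpose(P))
S=np.array([wplane(uv,T,.030)[:2] for uv in [(230,123),(275,123),(231,232),(272,232)]]); print(S.mean(0), (S[0]+S[1]-S[2]-S[3])/2)
E
```

```text
6308
((0.6201338171958923, 0.02521521970629692), 0.15928363800048828, 0.06951854377985, np.float64(80.22122955322267))
[0.62022861 0.02480131] [0.01922747 0.11400185]
```

```bash
python3 -m crank '[{"angular":[0,0,0.08],"delta_pos":[0.05,0.02,0.5],"gripper":1},{"angular":[0,0,0],"delta_pos":[0,0,1],"gripper":1},{"angular":[0,0,0],"delta_pos":[0,0,1],"gripper":1},{"angular":[0,0,0],"delta_pos":[0,0,1],"gripper":1},{"angular":[0,0,0],"delta_pos":[0,0,0.9],"gripper":1},{"angular":[0,0,0],"delta_pos":[0,0,0.6],"gripper":1},{"angular":[0,0,0],"delta_pos":[0,0,0.4],"gripper":0.9},{"angular":[0,0,0],"delta_pos":[0,0,0.2],"gripper":0.8},{"angular":[0,0,0],"delta_pos":[0,0,0.05],"gripper":0.7},{"angular":[0,0,0],"delta_pos":[0,0,0],"gripper":0.6},{"angular":[0,0,0],"delta_pos":[0,0,0],"gripper":0},{"angular":[0,0,0],"delta_pos":[0,0,0],"gripper":0}]'; python3 -m crank '[{"angular":[0,0,0],"delta_pos":[0,0,0],"gripper":0},{"angular":[0,0,0],"delta_pos":[0,0,0],"gripper":0},{"angular":[0,0,0],"delta_pos":[0,0,0],"gripper":0}]';  python3 - <<'E'
from h import *
T=tool(); save(grab_frame('wrist'),'w12.png')
plan(.620,.025,.03,80.6)
E
```

```text
time: 29.78
tool_pos: [0.6212, 0.0253, 0.0312]
tool_rot: [0.001, 0.763, 0.647, 0.001]
contact_force: [0.3, 0.6, 4.0]
gripper_width: 0.473
time: 30.15
tool_pos: [0.6212, 0.0253, 0.0312]
tool_rot: [0.001, 0.763, 0.647, 0.001]
contact_force: [-0.9, 0.1, 6.1]
gripper_width: 0.471
t=30.20 pos [0.6212 0.0253 0.0312] yaw 80.62 w 0.474 F [-0.5  1.1  6.2]
  turn total (5deg units) [ 0.02 -0.    0.  ]  then shift total (3cm units, after turn) [-0.016 -0.037  0.04 ]
```

View pics/w12.png

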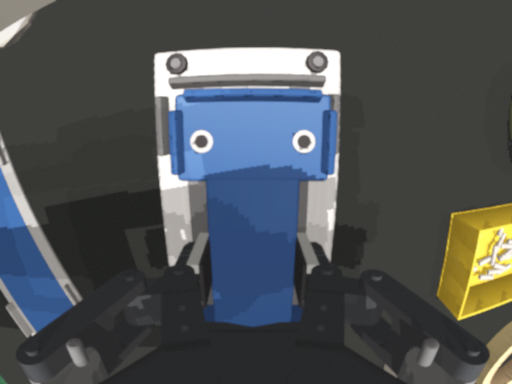

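```bash
python3 -m crank '[{"angular":[0,0,0],"delta_pos":[0,0,-0.15],"gripper":0},{"angular":[0,0,0],"delta_pos":[0,0,-0.25],"gripper":0},{"angular":[0,0,0],"delta_pos":[0,0,-0.4],"gripper":0},{"angular":[0,0,0],"delta_pos":[0,0,-0.8],"gripper":0},{"angular":[0,0,0],"delta_pos":[0,0,-0.8],"gripper":0},{"angular":[0,0,0],"delta_pos":[0,0,-0.8],"gripper":0},{"angular":[0,0,0],"delta_pos":[0,0,-0.8],"gripper":0},{"angular":[0,0,0],"delta_pos":[0,0,-0.3],"gripper":0},{"angular":[0,0,0],"delta_pos":[0,0,0],"gripper":0}]';  python3 - <<'E'
from h import *
T=tool(); save(grab_frame('wrist'),'w13.png')
wmeas([('tray_blue',.006),('bed',.012)],T)
plan(.4335,.0468,.15,102.4)
E
```

```text
time: 31.32
tool_pos: [0.6207, 0.0253, 0.1597]
tool_rot: [0.001, 0.763, 0.647, 0.001]
contact_force: [0.7, 0.2, -2.9]
gripper_width: 0.473
tray_blue 0.76 [ 28. 104. 152. 278.] [0.434  0.0451] L0.184 S0.095 ang 102.27
bed 0.73 [197.  76. 302. 230.] [0.6353 0.1221] L0.092 S0.009 ang 171.03
t=31.48 pos [0.6195 0.0254 0.1573] yaw 80.62 w 0.472 F [ 0.7 -0.2 -4.2]
  turn total (5deg units) [-0.03 -0.   -4.36]  then shift total (3cm units, after turn) [ 2.028 -5.901  0.243]
```

View pics/w13.png

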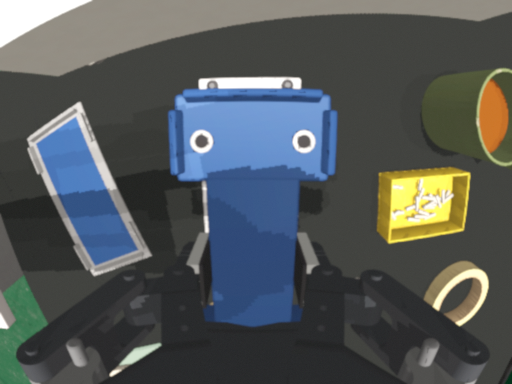

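The riser is held level in the jaws, with the blue tray at (90,190). Moving over it.

```bash
python3 -m crank '[{"angular":[0,0,-0.6],"delta_pos":[0,0,0],"gripper":0},{"angular":[0,0,-1],"delta_pos":[0,-0.1,0],"gripper":0},{"angular":[0,0,-1],"delta_pos":[0,-0.1,0],"gripper":0},{"angular":[0,0,-1],"delta_pos":[0,-0.1,0],"gripper":0},{"angular":[0,0,-0.6],"delta_pos":[0.1,-0.3,0],"gripper":0},{"angular":[0,0,-0.16],"delta_pos":[0.2,-0.6,0],"gripper":0},{"angular":[0,0,0],"delta_pos":[0.3,-0.9,0],"gripper":0},{"angular":[0,0,0],"delta_pos":[0.4,-1,0],"gripper":0},{"angular":[0,0,0],"delta_pos":[0.4,-1,0],"gripper":0},{"angular":[0,0,0],"delta_pos":[0.3,-0.8,0],"gripper":0},{"angular":[0,0,0],"delta_pos":[0.2,-0.5,0],"gripper":0},{"angular":[0,0,0],"delta_pos":[0.1,-0.3,0],"gripper":0}]';python3 -m crank '[{"angular":[0,0,0],"delta_pos":[0,0,0],"gripper":0},{"angular":[0,0,0],"delta_pos":[0,0,0],"gripper":0}]';  python3 - <<'E'
from h import *
T=tool(); save(grab_frame('wrist'),'w14.png');save(grab_frame('top'),'t14.png')
wmeas([('tray_blue',.006)],T)
plan(.4335,.0468,.05,102.4)
E
```

```text
time: 32.98
tool_pos: [0.4391, 0.0504, 0.1578]
tool_rot: [-0.001, 0.626, 0.779, -0.0]
contact_force: [-0.2, -0.4, -3.5]
gripper_width: 0.475
time: 33.22
tool_pos: [0.4408, 0.0501, 0.1589]
tool_rot: [0.0, 0.627, 0.779, 0.0]
contact_force: [0.5, -0.5, -3.5]
gripper_width: 0.473
tray_blue 0.69 [198. 182. 208. 234.] [0.3981 0.0166] L0.053 S0.008 ang 101.42
t=33.38 pos [0.4409 0.0501 0.159 ] yaw 102.41 w 0.471 F [-0.6 -0.  -3.8]
  turn total (5deg units) [ 0. -0.  0.]  then shift total (3cm units, after turn) [-0.055 -0.264  3.634]
```

View pics/w14.png

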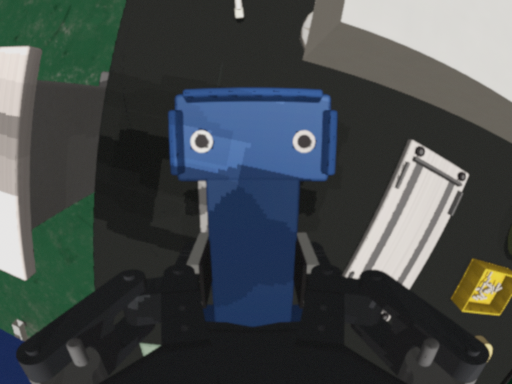

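```bash
python3 -m crank '[{"angular":[0,0,0],"delta_pos":[-0.06,-0.2,0.4],"gripper":0},{"angular":[0,0,0],"delta_pos":[0,-0.06,0.8],"gripper":0},{"angular":[0,0,0],"delta_pos":[0,0,0.9],"gripper":0},{"angular":[0,0,0],"delta_pos":[0,0,0.8],"gripper":0},{"angular":[0,0,0],"delta_pos":[0,0,0.5],"gripper":0},{"angular":[0,0,0],"delta_pos":[0,0,0.2],"gripper":0},{"angular":[0,0,0],"delta_pos":[0,0,0],"gripper":0},{"angular":[0,0,0],"delta_pos":[0,0,0],"gripper":0}]';  python3 - <<'E'
from h import *
T=tool(); save(grab_frame('wrist'),'w15.png');save(grab_frame('top'),'t15.png')
plan(.4335,.0468,.0275,102.4)
E
```

```text
time: 34.38
tool_pos: [0.434, 0.0467, 0.0519]
tool_rot: [0.001, 0.626, 0.779, 0.001]
contact_force: [0.5, 0.7, -4.2]
gripper_width: 0.475
t=34.48 pos [0.434  0.0467 0.0519] yaw 102.42 w 0.477 F [-0.8  0.  -3.9]
  turn total (5deg units) [0.02 0.01 0.  ]  then shift total (3cm units, after turn) [ 0.006 -0.015  0.812]
```

View pics/w15.png

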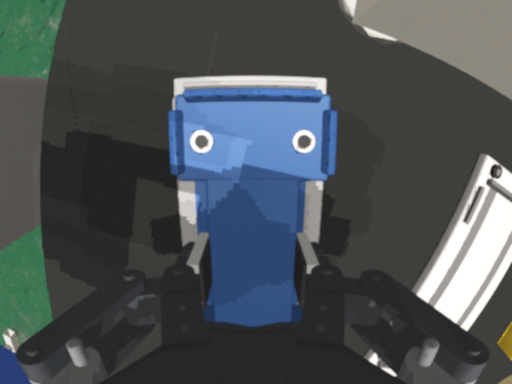

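View pics/t15.png

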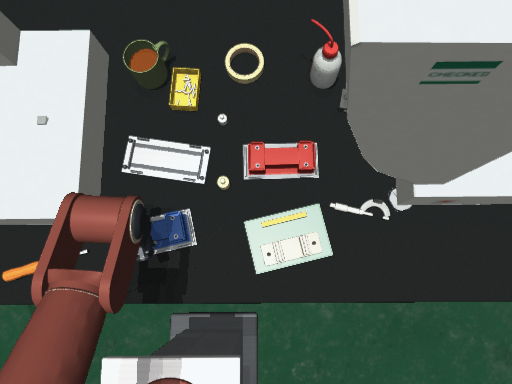

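```bash
python3 - <<'E'
from h import *
T=tool()
def box(cx,cy,yaw,lx,ly,z):
    a=np.radians(yaw-90); X=np.array([np.cos(a),np.sin(a)]);Y=np.array([-np.sin(a),np.cos(a)])
    return np.array([[*(np.array([cx,cy])+sx*lx*X+sy*ly*Y),z] for sx,sy in [(-1,1),(0,1),(1,1)]])
print('tray outer z0,z10',wproj(box(.4335,.0468,102.4,.045,.093,0.0),T).round(1).tolist(),wproj(box(.4335,.0468,102.4,.045,.093,0.01),T).round(1).tolist())
zu=T[2,3]-.0212
c=T[:2,3]
print('riser top lip outer',wproj(box(c[0],c[1],102.4,.034,.079,zu+.025),T).round(1).tolist())
E
```

```text
tray outer z0,z10 [[175.0, 75.6], [249.9, 73.0], [324.9, 75.3]] [[170.7, 73.7], [249.8, 70.7], [329.1, 73.4]]
riser top lip outer [[168.4, 92.0], [250.2, 89.3], [332.1, 91.8]]
```

The riser sits over the tray with even margins: tray edges at columns 175 and 326, riser at 170–336, nearer the camera. Lowering it.

```bash
python3 -m crank '[{"angular":[0,0,0],"delta_pos":[0,-0.03,0.2],"gripper":0},{"angular":[0,0,0],"delta_pos":[0,0,0.3],"gripper":0},{"angular":[0,0,0],"delta_pos":[0,0,0.2],"gripper":0},{"angular":[0,0,0],"delta_pos":[0,0,0.1],"gripper":0},{"angular":[0,0,0],"delta_pos":[0,0,0],"gripper":0},{"angular":[0,0,0],"delta_pos":[0,0,0],"gripper":0}]'; python3 -m crank '[{"angular":[0,0,0],"delta_pos":[0,0,0.04],"gripper":0},{"angular":[0,0,0],"delta_pos":[0,0,0.03],"gripper":0},{"angular":[0,0,0],"delta_pos":[0,0,0],"gripper":0}]';python3 -m crank '[{"angular":[0,0,0],"delta_pos":[0,0,0.03],"gripper":0},{"angular":[0,0,0],"delta_pos":[0,0,0],"gripper":0}]'
```

```text
time: 35.22
tool_pos: [0.4325, 0.0465, 0.0271]
tool_rot: [0.0, 0.627, 0.779, 0.0]
contact_force: [-0.2, 0.3, -4.8]
gripper_width: 0.47
time: 35.6
tool_pos: [0.4322, 0.0466, 0.0247]
tool_rot: [-0.0, 0.627, 0.779, -0.0]
contact_force: [-0.2, -0.1, -2.8]
gripper_width: 0.473
time: 35.85
tool_pos: [0.4324, 0.0466, 0.0241]
tool_rot: [0.0, 0.626, 0.779, -0.0]
contact_force: [-1.3, -0.9, -0.8]
gripper_width: 0.475
```

```bash
python3 -m crank '[{"angular":[0,0,0],"delta_pos":[0,0,0.03],"gripper":0},{"angular":[0,0,0],"delta_pos":[0,0,0],"gripper":0}]'
```

```text
time: 36.1
tool_pos: [0.4325, 0.0466, 0.0241]
tool_rot: [-0.0, 0.626, 0.779, -0.0]
contact_force: [-5.3, -0.4, 7.3]
gripper_width: 0.473
```

```bash
python3 -m crank '[{"angular":[0,0,0],"delta_pos":[0,0,0],"gripper":0.55},{"angular":[0,0,0],"delta_pos":[0,0,0],"gripper":0.7},{"angular":[0,0,0],"delta_pos":[0,0,0],"gripper":0.7},{"angular":[0,0,0],"delta_pos":[0,0,-0.3],"gripper":0.75},{"angular":[0,0,0],"delta_pos":[0,0,-0.8],"gripper":0.8},{"angular":[0,0,0],"delta_pos":[0,0,-1],"gripper":0.9},{"angular":[0,0,0],"delta_pos":[0,0,-1],"gripper":1},{"angular":[0,0,0],"delta_pos":[0,0,-1],"gripper":1},{"angular":[0,0,0],"delta_pos":[0,0,-1],"gripper":1},{"angular":[0,0,0],"delta_pos":[0,0,-0.7],"gripper":1},{"angular":[0,0,0],"delta_pos":[0,0,0],"gripper":1},{"angular":[0,0,0],"delta_pos":[0,0,0],"gripper":1}]';  python3 - <<'E'
from h import *
T=tool(); save(grab_frame('wrist'),'w16.png')
wmeas([('tray_blue',.006),('riser_blue',.027)],T)
plan(.611,-.2565,.2,90)
E
```

```text
time: 37.6
tool_pos: [0.4318, 0.0466, 0.1962]
tool_rot: [-0.0, 0.626, 0.779, -0.0]
contact_force: [-0.3, 0.0, -0.4]
gripper_width: 0.999
tray_blue 0.92 [213.  92. 299. 256.] [0.4338 0.0459] L0.184 S0.090 ang 102.26
t=37.75 pos [0.4315 0.0466 0.1956] yaw 102.42 w 1.001 F [ 0.4 -0.5  0.4]
  turn total (5deg units) [-0.03 -0.01  2.48]  then shift total (3cm units, after turn) [-10.104   5.982  -0.148]
```

View pics/w16.png

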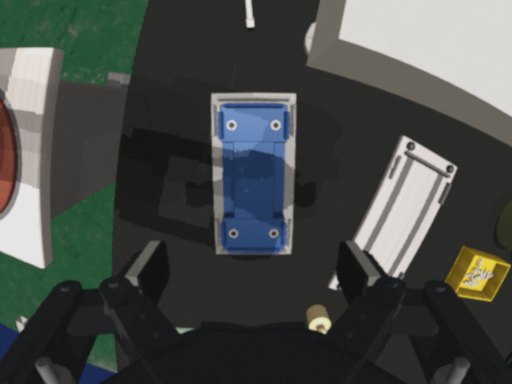

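The blue riser sits in its tray with even margins at (254,176). On to the red riser.

```bash
python3 -m crank '[{"angular":[0,0,0.6],"delta_pos":[-0.2,0.1,0],"gripper":1},{"angular":[0,0,1],"delta_pos":[-0.2,0.1,0],"gripper":1},{"angular":[0,0,0.9],"delta_pos":[-0.4,0.3,0],"gripper":1},{"angular":[0,0,0],"delta_pos":[-1,0.6,0],"gripper":1},{"angular":[0,0,0],"delta_pos":[-1,0.6,0],"gripper":1},{"angular":[0,0,0],"delta_pos":[-1,0.6,0],"gripper":1},{"angular":[0,0,0],"delta_pos":[-1,0.6,0],"gripper":1},{"angular":[0,0,0],"delta_pos":[-1,0.6,0],"gripper":1},{"angular":[0,0,0],"delta_pos":[-0.9,0.6,0],"gripper":1},{"angular":[0,0,0],"delta_pos":[-0.6,0.5,0],"gripper":1},{"angular":[0,0,0],"delta_pos":[-0.3,0.4,0],"gripper":1},{"angular":[0,0,0],"delta_pos":[0,0,0],"gripper":1}]';  python3 - <<'E'
from h import *
T=tool(); save(grab_frame('wrist'),'w17.png');save(grab_frame('side'),'s17.png');save(grab_frame('top'),'t17.png')
plan(.611,-.2565,.2,90)
E
```

```text
time: 39.25
tool_pos: [0.5852, -0.1796, 0.1962]
tool_rot: [-0.001, 0.708, 0.707, -0.0]
contact_force: [0.4, 0.1, 0.3]
gripper_width: 0.997
t=39.40 pos [ 0.5847 -0.1788  0.1967] yaw 89.95 w 1.000 F [-0.  -0.1  0.1]
  turn total (5deg units) [-0.01 -0.01 -0.01]  then shift total (3cm units, after turn) [-2.591  0.878 -0.11 ]
```

View pics/w17.png

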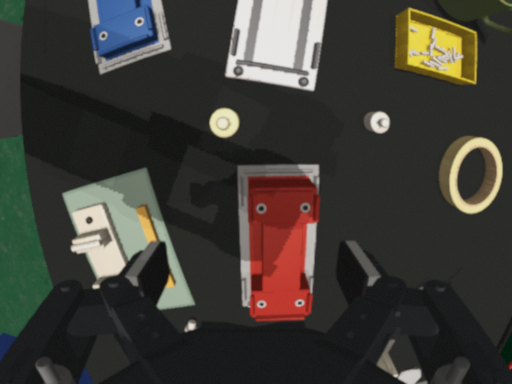

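View pics/s17.png

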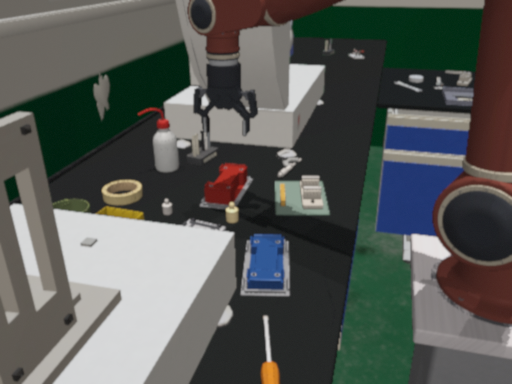

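View pics/t17.png

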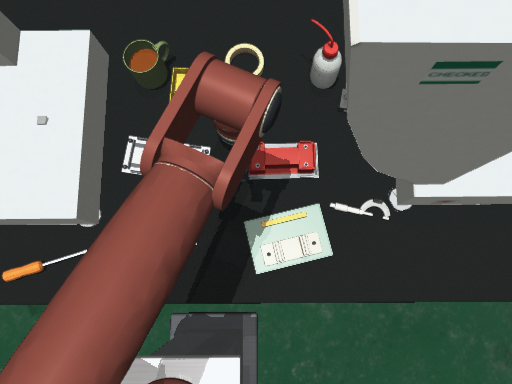

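```bash
python3 - <<'E'
from h import *
for y in (-.18,-.24):
    C,d=raypix('side',(203,15)); print('disc',y,(C+d*(y-C[1])/d[1]).round(3))
for z in (.3,.4,.45,.5): print(z,'disc edge top',onplane('top',(281,110),z).round(3),'machine left',onplane('top',(345,100),z).round(3),onplane('top',(385,178),z).round(3))
for z in (.08,.1,.12,.14): print(z,[onplane('side',p,z).round(3)[:2].tolist() for p in [(275,105),(205,97),(300,107),(296,142),(175,100)]])
print('base bottom in top',[onplane('top',p,0).round(3).tolist() for p in [(398,203),(395,180)]],'base top', [onplane('top',p,.12).round(3).tolist() for p in [(415,203),(412,180)]])
E
```

```text
disc -0.18 [ 0.624 -0.18   0.45 ]
disc -0.24 [ 0.647 -0.24   0.444]
0.3 disc edge top [ 0.627 -0.251  0.3  ] machine left [ 0.645 -0.366  0.3  ] [ 0.502 -0.429  0.3  ]
0.4 disc edge top [ 0.587 -0.248  0.4  ] machine left [ 0.602 -0.346  0.4  ] [ 0.48 -0.4   0.4 ]
0.45 disc edge top [ 0.567 -0.246  0.45 ] machine left [ 0.581 -0.335  0.45 ] [ 0.469 -0.385  0.45 ]
0.5 disc edge top [ 0.547 -0.244  0.5  ] machine left [ 0.56  -0.325  0.5  ] [ 0.458 -0.37   0.5  ]
0.08 [[0.615, -0.822], [0.899, -0.867], [0.523, -0.817], [0.47, -0.461], [0.993, -0.801]]
0.1 [[0.599, -0.753], [0.872, -0.797], [0.511, -0.748], [0.46, -0.408], [0.962, -0.733]]
0.12 [[0.584, -0.684], [0.844, -0.726], [0.499, -0.68], [0.45, -0.354], [0.93, -0.665]]
0.14 [[0.568, -0.615], [0.816, -0.655], [0.487, -0.611], [0.441, -0.3], [0.898, -0.597]]
base bottom in top [[0.505, -0.545, 0.0], [0.563, -0.541, 0.0]] base top [[0.486, -0.543, 0.12], [0.537, -0.54, 0.12]]
```

```bash
python3 - <<'E'
import cv2
t=cv2.imread('pics/top0.png')[0:230,320:512]; cv2.imwrite('pics/c1.png',cv2.resize(t,None,fx=2.5,fy=2.5,interpolation=cv2.INTER_CUBIC))
t=cv2.imread('pics/side0.png')[0:200,120:350]; cv2.imwrite('pics/c2.png',cv2.resize(t,None,fx=2.5,fy=2.5,interpolation=cv2.INTER_CUBIC))
E
```

```text
(no output)
```

View pics/c1.png

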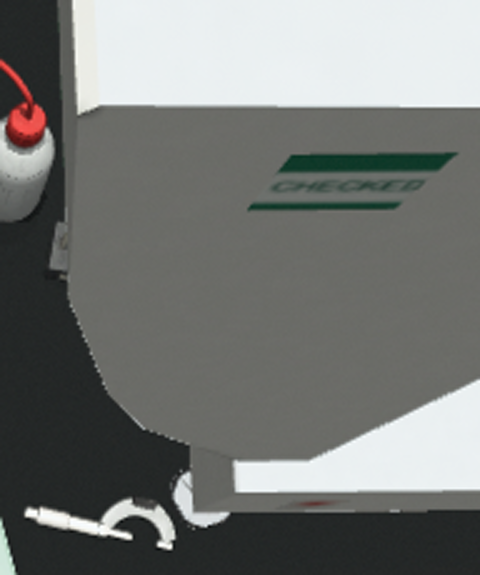

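View pics/c2.png

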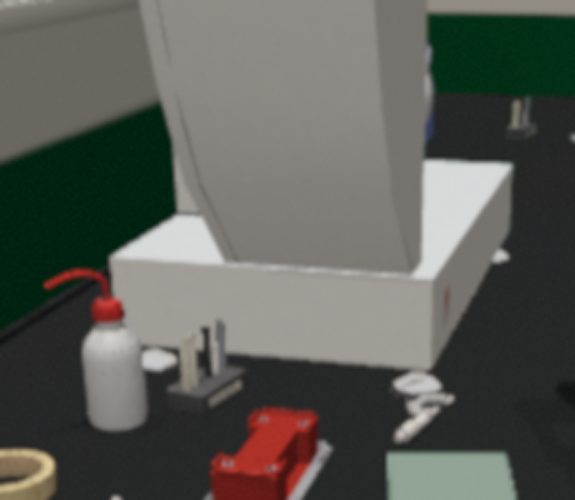

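```bash
python3 - <<'E'
from h import *
for p in [(348,110),(348,60),(364,156),(378,172),(398,177),(445,184)]:
    print(p)
    for z in (.15,.2,.25,.3,.35,.4,.45,.5,.6,.7):
        w=onplane('top',p,z); print('  ',z,w.round(3)[:2],proj('side',w)[0].round(0))
E
```

```text
(348, 110)
   0.15 [ 0.686 -0.401] [217. 119.]
   0.2 [ 0.666 -0.391] [221. 103.]
   0.25 [ 0.646 -0.381] [227.  86.]
   0.3 [ 0.626 -0.37 ] [232.  69.]
   0.35 [ 0.606 -0.36 ] [238.  50.]
   0.4 [ 0.586 -0.349] [244.  30.]
   0.45 [ 0.566 -0.339] [250.   8.]
   0.5 [ 0.546 -0.329] [257. -14.]
   0.6 [ 0.506 -0.308] [272. -64.]
   0.7 [ 0.467 -0.287] [ 289. -121.]
(348, 60)
   0.15 [ 0.802 -0.406] [179. 116.]
   0.2 [ 0.775 -0.396] [185. 100.]
   0.25 [ 0.748 -0.385] [191.  84.]
   0.3 [ 0.722 -0.374] [198.  67.]
   0.35 [ 0.695 -0.364] [205.  48.]
   0.4 [ 0.668 -0.353] [212.  29.]
   0.45 [ 0.641 -0.342] [220.   8.]
   0.5 [ 0.614 -0.331] [229. -14.]
   0.6 [ 0.561 -0.31 ] [248. -63.]
   0.7 [ 0.507 -0.289] [ 270. -120.]
(364, 156)
   0.15 [ 0.583 -0.431] [255. 119.]
   0.2 [ 0.569 -0.419] [258. 103.]
   0.25 [ 0.555 -0.407] [262.  86.]
   0.3 [ 0.541 -0.395] [266.  68.]
   0.35 [ 0.528 -0.382] [270.  49.]
   0.4 [ 0.514 -0.37 ] [275.  29.]
   0.45 [ 0.5   -0.358] [279.   8.]
   0.5 [ 0.486 -0.346] [284. -14.]
   0.6 [ 0.459 -0.322] [295. -64.]
   0.7 [ 0.431 -0.297] [ 307. -121.]

[... 400 characters left out ...]
] [276. 113.]
   0.2 [ 0.526 -0.484] [279.  98.]
   0.25 [ 0.515 -0.468] [282.  82.]
   0.3 [ 0.504 -0.451] [285.  65.]
   0.35 [ 0.493 -0.435] [288.  46.]
   0.4 [ 0.481 -0.419] [291.  27.]
   0.45 [ 0.47  -0.403] [295.   7.]
   0.5 [ 0.459 -0.386] [299. -15.]
   0.6 [ 0.437 -0.354] [307. -64.]
   0.7 [ 0.415 -0.321] [ 317. -119.]
(445, 184)
   0.15 [ 0.521 -0.597] [288. 104.]
   0.2 [ 0.511 -0.575] [291.  90.]
   0.25 [ 0.501 -0.553] [293.  75.]
   0.3 [ 0.491 -0.531] [295.  59.]
   0.35 [ 0.481 -0.509] [298.  42.]
   0.4 [ 0.47  -0.487] [301.  24.]
   0.45 [ 0.46  -0.465] [304.   5.]
   0.5 [ 0.45  -0.443] [307. -16.]
   0.6 [ 0.43  -0.399] [314. -63.]
   0.7 [ 0.41  -0.355] [ 322. -117.]
```

```bash
python3 - <<'E'
from h import *
T=tool(); grab_frame('wrist')
wmeas([('tray_red',.006),('riser_red',.047),('bed',.012),('check_weight',.04)],T)
im=cv2.imread('pics/w17.png')
S=np.array([wplane(uv,T,.043)[:2] for uv in [(261,208),(305,208),(262,304),(299,303)]]); print(S.mean(0), (S[0]+S[1]-S[2]-S[3])/2)
E
```

```text
tray_red 0.96 [237. 168. 319. 306.] [ 0.6155 -0.2573] L0.183 S0.090 ang 90.53
riser_red 0.92 [252. 179. 321. 321.] [ 0.6174 -0.2567] L0.169 S0.072 ang 90.28
bed 0.8 [227.   0. 326.  92.] [ 0.612  -0.0268] L0.106 S0.094 ang 81.64
check_weight 0.63 [214. 110. 240. 137.] [ 0.5597 -0.1185] L0.027 S0.026 ang 179.12
[ 0.61715792 -0.2611118 ] [-0.00181232  0.11709166]
```

```bash
python3 -m crank '[{"angular":[0,0,-0.1],"delta_pos":[-0.3,0.2,0],"gripper":1},{"angular":[0,0,0],"delta_pos":[-0.5,0.2,0],"gripper":1},{"angular":[0,0,0],"delta_pos":[-0.6,0.2,0],"gripper":1},{"angular":[0,0,0],"delta_pos":[-0.6,0.2,0],"gripper":1},{"angular":[0,0,0],"delta_pos":[-0.4,0.15,0],"gripper":1},{"angular":[0,0,0],"delta_pos":[-0.2,0.08,0],"gripper":1},{"angular":[0,0,0],"delta_pos":[0,0,0],"gripper":1},{"angular":[0,0,0],"delta_pos":[0,0,0],"gripper":1}]';  python3 - <<'E'
from h import *
T=tool(); save(grab_frame('wrist'),'w18.png')
wmeas([('tray_red',.006),('riser_red',.045)],T)
save(grab_frame('top'),'t18.png')
plan(.616,-.258,.045,90.5); print(state()['joint_efforts'].round(1))
E
```

```text
time: 40.65
tool_pos: [0.6164, -0.2569, 0.197]
tool_rot: [-0.0, 0.704, 0.71, 0.0]
contact_force: [-0.1, -0.1, 0.4]
gripper_width: 0.998
tray_red 0.8 [210.  95. 294. 254.] [ 0.6146 -0.2574] L0.183 S0.090 ang 90.31
riser_red 0.96 [217. 105. 293. 264.] [ 0.6173 -0.2611] L0.162 S0.071 ang 90.19
t=40.85 pos [ 0.6164 -0.2569  0.1971] yaw 90.44 w 1.000 F [0.1 0.8 0.3]
  turn total (5deg units) [ 0.   -0.   -0.01]  then shift total (3cm units, after turn) [-0.035 -0.014  5.071]
[ -0.  -44.3 -36.2  -0.    0.    0. ]
```

View pics/w18.png

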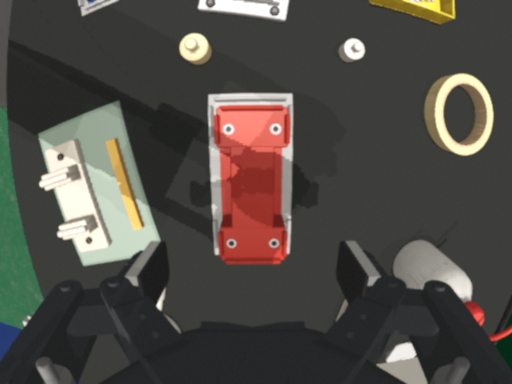

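View pics/t18.png

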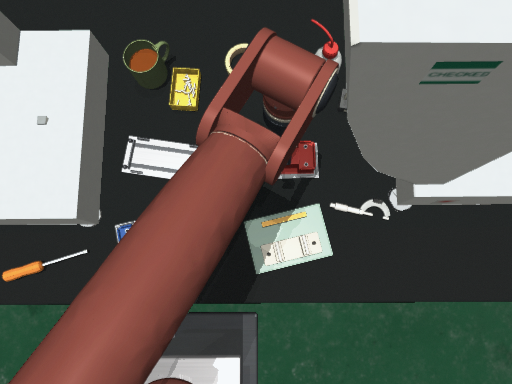

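The red riser is at (252,184), midway between the fingers. Descending to grip its waist.

```bash
python3 -m crank '[{"angular":[0,0,0],"delta_pos":[-0.08,-0.01,0.5],"gripper":1},{"angular":[0,0,0],"delta_pos":[0,0,1],"gripper":1},{"angular":[0,0,0],"delta_pos":[0,0,1],"gripper":1},{"angular":[0,0,0],"delta_pos":[0,0,1],"gripper":1},{"angular":[0,0,0],"delta_pos":[0,0,0.8],"gripper":1},{"angular":[0,0,0],"delta_pos":[0,0,0.6],"gripper":1},{"angular":[0,0,0],"delta_pos":[0,0,0.4],"gripper":0.9},{"angular":[0,0,0],"delta_pos":[0,0,0.12],"gripper":0.8},{"angular":[0,0,0],"delta_pos":[0,0,0],"gripper":0.7},{"angular":[0,0,0],"delta_pos":[0,0,0],"gripper":0.6},{"angular":[0,0,0],"delta_pos":[0,0,0],"gripper":0},{"angular":[0,0,0],"delta_pos":[0,0,0],"gripper":0}]'; python3 -m crank '[{"angular":[0,0,0],"delta_pos":[0,0,0],"gripper":0},{"angular":[0,0,0],"delta_pos":[0,0,0],"gripper":0},{"angular":[0,0,0],"delta_pos":[0,0,0],"gripper":0}]';  python3 - <<'E'
from h import *
T=tool(); save(grab_frame('wrist'),'w19.png')
plan(.6195,.0258,.15,81)
E
```

```text
time: 42.35
tool_pos: [0.6168, -0.2602, 0.0358]
tool_rot: [0.001, 0.705, 0.71, 0.0]
contact_force: [-0.9, 0.1, 4.9]
gripper_width: 0.48
time: 42.72
tool_pos: [0.6168, -0.2602, 0.0358]
tool_rot: [0.001, 0.705, 0.71, 0.0]
contact_force: [-1.1, 0.5, 5.9]
gripper_width: 0.476
t=42.77 pos [ 0.6168 -0.2602  0.0358] yaw 90.42 w 0.479 F [-1.   0.2  5.7]
  turn total (5deg units) [0.02 0.01 1.88]  then shift total (3cm units, after turn) [ 9.431 -1.403 -3.807]
```

View pics/w19.png

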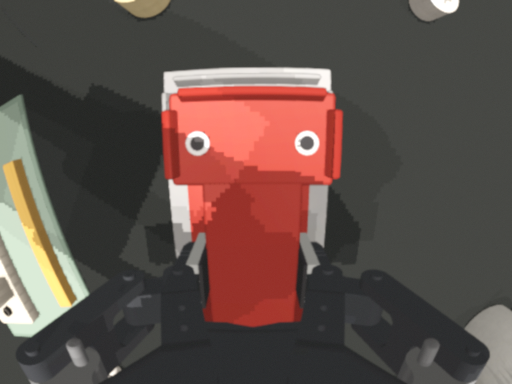

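```bash
python3 -m crank '[{"angular":[0,0,0],"delta_pos":[0,0,-0.15],"gripper":0},{"angular":[0,0,0],"delta_pos":[0,0,-0.25],"gripper":0},{"angular":[0,0,0],"delta_pos":[0,0,-0.4],"gripper":0},{"angular":[0,0,0],"delta_pos":[0,0,-0.8],"gripper":0},{"angular":[0,0,0],"delta_pos":[0,0,-0.9],"gripper":0},{"angular":[0,0,0],"delta_pos":[0,0,-0.9],"gripper":0},{"angular":[0,0,0],"delta_pos":[0.2,0,-0.7],"gripper":0},{"angular":[0,0,0],"delta_pos":[0.5,0,0],"gripper":0},{"angular":[0,0,0],"delta_pos":[0.8,0,0],"gripper":0},{"angular":[0,0,0],"delta_pos":[0.9,0,0],"gripper":0},{"angular":[0,0,0],"delta_pos":[0.9,0,0],"gripper":0},{"angular":[0,0,0],"delta_pos":[0.8,0,0],"gripper":0}]';  python3 - <<'E'
from h import *
T=tool(); save(grab_frame('wrist'),'w20.png')
wmeas([('bed',.012)],T)
plan(.6195,.0258,.15,81)
E
```

```text
time: 44.28
tool_pos: [0.614, -0.1338, 0.1553]
tool_rot: [-0.002, 0.704, 0.71, -0.001]
contact_force: [-0.2, 0.3, -5.0]
gripper_width: 0.48
bed 0.84 [196.   0. 315.  89.] [0.6173 0.0032] L0.107 S0.087 ang 179.94
t=44.38 pos [ 0.6144 -0.1329  0.1558] yaw 90.61 w 0.476 F [ 0.1 -1.3 -6.4]
  turn total (5deg units) [-0.03 -0.02  1.92]  then shift total (3cm units, after turn) [ 5.25  -0.658  0.194]
```

View pics/w20.png

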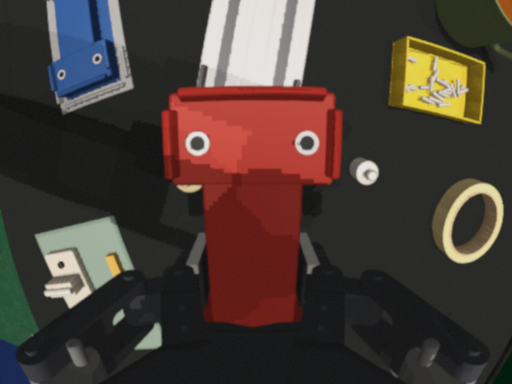

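```bash
python3 -m crank '[{"angular":[0,0,0.9],"delta_pos":[0.2,0,0],"gripper":0},{"angular":[0,0,0.7],"delta_pos":[0.5,0,0],"gripper":0},{"angular":[0,0,0.32],"delta_pos":[0.8,0,0],"gripper":0},{"angular":[0,0,0],"delta_pos":[0.9,-0.15,0],"gripper":0},{"angular":[0,0,0],"delta_pos":[0.9,-0.15,0],"gripper":0},{"angular":[0,0,0],"delta_pos":[0.8,-0.1,0],"gripper":0},{"angular":[0,0,0],"delta_pos":[0.6,-0.05,0],"gripper":0},{"angular":[0,0,0],"delta_pos":[0.3,0,0],"gripper":0},{"angular":[0,0,0],"delta_pos":[0.1,0,0],"gripper":0},{"angular":[0,0,0],"delta_pos":[0,0,0],"gripper":0},{"angular":[0,0,0],"delta_pos":[0,0,0],"gripper":0}]';  python3 - <<'E'
from h import *
plan(.6198,.0255,.065,80.9)
E
```

```text
time: 45.75
tool_pos: [0.6234, 0.0161, 0.1574]
tool_rot: [0.0, 0.762, 0.648, -0.0]
contact_force: [-0.2, 0.6, -5.7]
gripper_width: 0.483
t=45.75 pos [0.6234 0.0161 0.1574] yaw 80.77 w 0.483 F [-0.2  0.6 -5.7]
  turn total (5deg units) [ 0.    0.   -0.03]  then shift total (3cm units, after turn) [ 0.291 -0.169  3.08 ]
```

```bash
python3 -m crank '[{"angular":[0,0,-0.03],"delta_pos":[0.2,-0.1,0.3],"gripper":0},{"angular":[0,0,0],"delta_pos":[0.09,-0.07,0.6],"gripper":0},{"angular":[0,0,0],"delta_pos":[0,0,0.8],"gripper":0},{"angular":[0,0,0],"delta_pos":[0,0,0.7],"gripper":0},{"angular":[0,0,0],"delta_pos":[0,0,0.5],"gripper":0},{"angular":[0,0,0],"delta_pos":[0,0,0.2],"gripper":0},{"angular":[0,0,0],"delta_pos":[0,0,0],"gripper":0},{"angular":[0,0,0],"delta_pos":[0,0,0],"gripper":0}]';  python3 - <<'E'
from h import *
T=tool(); save(grab_frame('wrist'),'w21.png')
plan(.6198,.0255,.0445,80.9)
def box(cx,cy,yaw,lx,ly,z):
    a=np.radians(yaw-90); X=np.array([np.cos(a),np.sin(a)]);Y=np.array([-np.sin(a),np.cos(a)])
    return np.array([[*(np.array([cx,cy])+sx*lx*X+sy*ly*Y),z] for sx,sy in [(-1,1),(0,1),(1,1)]])
print('bed top outer',wproj(box(.6198,.0255,81,.047,.104,0.01),T).round(1).tolist())
zu=T[2,3]-.0328; c=T[:2,3]
print('riser lip outer',wproj(box(c[0],c[1],80.9,.034,.079,zu+.045),T).round(1).tolist())
E
```

```text
time: 46.75
tool_pos: [0.6206, 0.026, 0.0656]
tool_rot: [0.001, 0.761, 0.649, 0.001]
contact_force: [0.4, 0.4, -5.8]
gripper_width: 0.477
t=46.80 pos [0.6207 0.0261 0.0657] yaw 80.96 w 0.480 F [-0.   0.4 -6.5]
  turn total (5deg units) [ 0.03 -0.    0.01]  then shift total (3cm units, after turn) [-0.023 -0.026  0.706]
bed top outer [[172.8, 61.4], [249.2, 58.2], [325.9, 60.9]]
riser lip outer [[162.9, 91.6], [250.3, 88.5], [338.0, 91.5]]
```

View pics/w21.png

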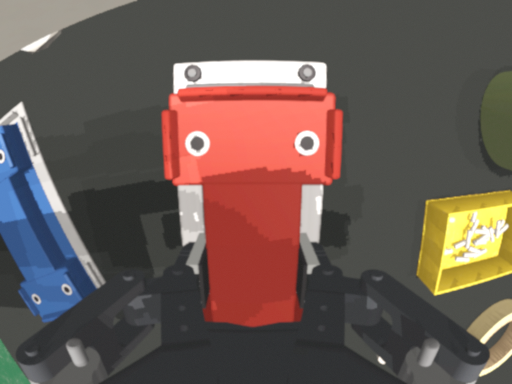

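The plate shows evenly around the red riser: plate edges at columns 174 and 327, riser at 162–342, nearer the camera. Lowering.

```bash
python3 -m crank '[{"angular":[0,0,0],"delta_pos":[-0.03,-0.02,0.15],"gripper":0},{"angular":[0,0,0],"delta_pos":[0,0,0.25],"gripper":0},{"angular":[0,0,0],"delta_pos":[0,0,0.17],"gripper":0},{"angular":[0,0,0],"delta_pos":[0,0,0.1],"gripper":0},{"angular":[0,0,0],"delta_pos":[0,0,0],"gripper":0},{"angular":[0,0,0],"delta_pos":[0,0,0],"gripper":0}]'; python3 -m crank '[{"angular":[0,0,0],"delta_pos":[0,0,0.04],"gripper":0},{"angular":[0,0,0],"delta_pos":[0,0,0.03],"gripper":0},{"angular":[0,0,0],"delta_pos":[0,0,0],"gripper":0}]';python3 -m crank '[{"angular":[0,0,0],"delta_pos":[0,0,0.03],"gripper":0},{"angular":[0,0,0],"delta_pos":[0,0,0],"gripper":0}]'
```

```text
time: 47.55
tool_pos: [0.6192, 0.0254, 0.0445]
tool_rot: [0.0, 0.761, 0.649, 0.0]
contact_force: [0.1, -0.3, -6.2]
gripper_width: 0.479
time: 47.92
tool_pos: [0.6192, 0.0253, 0.0428]
tool_rot: [0.0, 0.761, 0.649, 0.0]
contact_force: [-1.3, 0.7, -1.7]
gripper_width: 0.477
time: 48.18
tool_pos: [0.6193, 0.0254, 0.0428]
tool_rot: [0.0, 0.761, 0.649, -0.0]
contact_force: [-5.2, 0.5, 4.5]
gripper_width: 0.479
```

Contact came at the predicted height, 0.0428, so the riser is on the plate. Releasing.

```bash
python3 -m crank '[{"angular":[0,0,0],"delta_pos":[0,0,0],"gripper":0.55},{"angular":[0,0,0],"delta_pos":[0,0,0],"gripper":0.7},{"angular":[0,0,0],"delta_pos":[0,0,0],"gripper":0.7},{"angular":[0,0,0],"delta_pos":[0,0,-0.3],"gripper":0.75},{"angular":[0,0,0],"delta_pos":[0,0,-0.8],"gripper":0.8},{"angular":[0,0,0],"delta_pos":[0,0,-1],"gripper":0.9},{"angular":[0,0,0],"delta_pos":[0,0,-1],"gripper":1},{"angular":[0,0,0],"delta_pos":[0,0,-1],"gripper":1},{"angular":[0,0,0],"delta_pos":[0,0,-1],"gripper":1},{"angular":[0,0,0],"delta_pos":[0,0,-0.3],"gripper":1},{"angular":[0,0,0],"delta_pos":[0,0,0],"gripper":1},{"angular":[0,0,0],"delta_pos":[0,0,0],"gripper":1}]';  python3 - <<'E'
from h import *
T=tool(); save(grab_frame('wrist'),'w22.png')
wmeas([('bed',.012),('riser_red',.055)],T)
S=[]
plan(.3966,-.2805,.2,103.6)
E
```

```text
time: 49.68
tool_pos: [0.6181, 0.0254, 0.2015]
tool_rot: [-0.001, 0.761, 0.649, -0.001]
contact_force: [-0.2, -0.3, -0.5]
gripper_width: 0.998
bed 0.95 [212.  82. 298. 262.] [0.6203 0.025 ] L0.207 S0.095 ang 81.20
riser_red 0.66 [219. 101. 295. 262.] [0.6204 0.0255] L0.160 S0.071 ang 80.77
t=49.83 pos [0.6183 0.0254 0.2017] yaw 80.96 w 0.998 F [-1.   0.1  0.1]
  turn total (5deg units) [-0.03 -0.   -4.53]  then shift total (3cm units, after turn) [-8.172 -9.579  0.055]
```

View pics/w22.png

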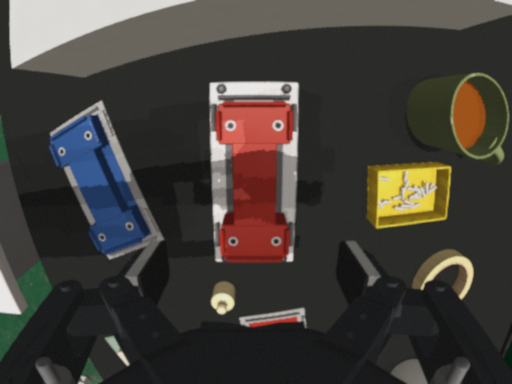

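The red riser is seated in the plate's pocket at (255,180), lips clear all round. Fetching the support.

```bash
python3 -m crank '[{"angular":[0,0,-0.8],"delta_pos":[0,0,0],"gripper":1},{"angular":[0,0,-1],"delta_pos":[0,0,0],"gripper":1},{"angular":[0,0,-1],"delta_pos":[0,0,0],"gripper":1},{"angular":[0,0,-1],"delta_pos":[0,0,0],"gripper":1},{"angular":[0,0,-0.73],"delta_pos":[-0.4,-0.5,0],"gripper":1},{"angular":[0,0,0],"delta_pos":[-0.8,-0.9,0],"gripper":1},{"angular":[0,0,0],"delta_pos":[-0.85,-1,0],"gripper":1},{"angular":[0,0,0],"delta_pos":[-0.85,-1,0],"gripper":1},{"angular":[0,0,0],"delta_pos":[-0.85,-1,0],"gripper":1},{"angular":[0,0,0],"delta_pos":[-0.85,-1,0],"gripper":1},{"angular":[0,0,0],"delta_pos":[-0.85,-1,0],"gripper":1},{"angular":[0,0,0],"delta_pos":[-0.85,-1,0],"gripper":1}]';python3 -m crank '[{"angular":[0,0,0],"delta_pos":[-0.8,-1,0],"gripper":1},{"angular":[0,0,0],"delta_pos":[-0.5,-0.6,0],"gripper":1},{"angular":[0,0,0],"delta_pos":[-0.3,-0.4,0],"gripper":1},{"angular":[0,0,0],"delta_pos":[-0.1,-0.1,0],"gripper":0.8},{"angular":[0,0,0],"delta_pos":[0,0,0],"gripper":0.8},{"angular":[0,0,0],"delta_pos":[0,0,0],"gripper":0.8}]';  python3 - <<'E'
from h import *
T=tool(); save(grab_frame('wrist'),'w23.png')
wmeas([('bend_support',.015),('bar',.013)],T)
plan(.3966,-.2805,.0245,103.6)
E
```

```text
time: 51.32
tool_pos: [0.4457, -0.2106, 0.2027]
tool_rot: [-0.0, 0.618, 0.786, -0.0]
contact_force: [0.2, -0.1, 0.7]
gripper_width: 1.0
time: 52.08
tool_pos: [0.398, -0.2737, 0.2032]
tool_rot: [-0.0, 0.618, 0.786, 0.0]
contact_force: [-0.1, -0.8, 0.5]
gripper_width: 0.8
bend_support 0.77 [225. 118. 273. 245.] [ 0.3983 -0.2813] L0.140 S0.051 ang 103.55
bar 0.87 [306. 133. 325. 232.] [ 0.4675 -0.2658] L0.110 S0.016 ang 103.35
t=52.23 pos [ 0.3979 -0.2738  0.2033] yaw 103.67 w 0.799 F [ 0.2  0.4 -0.5]
  turn total (5deg units) [ 0.   -0.    0.01]  then shift total (3cm units, after turn) [-0.207 -0.094  5.96 ]
```

View pics/w23.png

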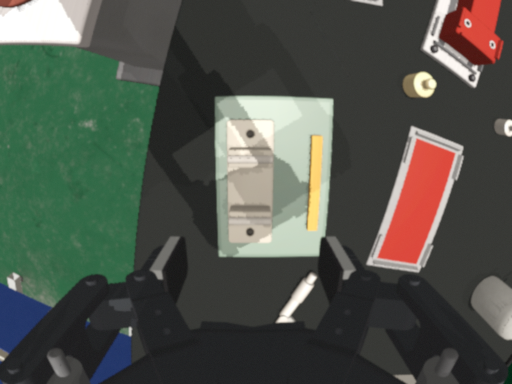

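```bash
python3 -m crank '[{"angular":[0,0,0],"delta_pos":[-0.15,-0.06,0.5],"gripper":0.8},{"angular":[0,0,0],"delta_pos":[-0.06,-0.03,1],"gripper":0.8},{"angular":[0,0,0],"delta_pos":[0,0,1],"gripper":0.8},{"angular":[0,0,0],"delta_pos":[0,0,1],"gripper":0.8},{"angular":[0,0,0],"delta_pos":[0,0,0.9],"gripper":0.8},{"angular":[0,0,0],"delta_pos":[0,0,0.7],"gripper":0.8},{"angular":[0,0,0],"delta_pos":[0,0,0.5],"gripper":0.8},{"angular":[0,0,0],"delta_pos":[0,0,0.3],"gripper":0.8},{"angular":[0,0,0],"delta_pos":[0,0,0.07],"gripper":0.75},{"angular":[0,0,0],"delta_pos":[0,0,0],"gripper":0.65},{"angular":[0,0,0],"delta_pos":[0,0,0],"gripper":0},{"angular":[0,0,0],"delta_pos":[0,0,0],"gripper":0}]'; python3 -m crank '[{"angular":[0,0,0],"delta_pos":[0,0,0],"gripper":0},{"angular":[0,0,0],"delta_pos":[0,0,0],"gripper":0}]';python3 -c "
from h import *
plan(.3966,-.2805,.0236,103.6)"
```

```text
time: 53.72
tool_pos: [0.3971, -0.2815, 0.0256]
tool_rot: [0.001, 0.618, 0.786, -0.0]
contact_force: [-1.6, 1.1, 5.7]
gripper_width: 0.555
time: 53.98
tool_pos: [0.3971, -0.2815, 0.0255]
tool_rot: [0.001, 0.618, 0.786, -0.0]
contact_force: [-1.1, 2.2, 5.3]
gripper_width: 0.555
t=53.98 pos [ 0.3971 -0.2815  0.0255] yaw 103.62 w 0.555 F [-1.1  2.2  5.3]
  turn total (5deg units) [0.01 0.02 0.  ]  then shift total (3cm units, after turn) [ 0.036 -0.007  0.064]
```

```bash
python3 -m crank '[{"angular":[0,0,0],"delta_pos":[0,0,0],"gripper":0.7},{"angular":[0,0,0],"delta_pos":[0,0,0.1],"gripper":0.7},{"angular":[0,0,0],"delta_pos":[0,0,0],"gripper":0.7},{"angular":[0,0,0],"delta_pos":[0,0,0],"gripper":0.62},{"angular":[0,0,0],"delta_pos":[0,0,0],"gripper":0},{"angular":[0,0,0],"delta_pos":[0,0,0],"gripper":0},{"angular":[0,0,0],"delta_pos":[0,0,0],"gripper":0}]'; python3 -c "
from h import *
plan(.3966,-.2805,.0236,103.6)"
```

```text
time: 54.85
tool_pos: [0.3967, -0.281, 0.0216]
tool_rot: [0.0, 0.618, 0.786, 0.0]
contact_force: [-0.0, 3.1, 4.1]
gripper_width: 0.564
t=54.85 pos [ 0.3967 -0.281   0.0216] yaw 103.61 w 0.564 F [-0.   3.1  4.1]
  turn total (5deg units) [0.01 0.   0.  ]  then shift total (3cm units, after turn) [ 0.018 -0.001 -0.067]
```

```bash
python3 -m crank '[{"angular":[0,0,0],"delta_pos":[0,0,-0.15],"gripper":0},{"angular":[0,0,0],"delta_pos":[0,0,-0.25],"gripper":0},{"angular":[0,0,0],"delta_pos":[0,0,-0.5],"gripper":0},{"angular":[0,0,0],"delta_pos":[0,0,-0.8],"gripper":0},{"angular":[0,0,0],"delta_pos":[0,0,-1],"gripper":0},{"angular":[0,0,0],"delta_pos":[0,0,-1],"gripper":0},{"angular":[0,0,0],"delta_pos":[0,0,-1],"gripper":0},{"angular":[0,0,0],"delta_pos":[0,0,-0.7],"gripper":0},{"angular":[0,0,0.5],"delta_pos":[0,0,-0.2],"gripper":0},{"angular":[0,0,1],"delta_pos":[0,0,0],"gripper":0},{"angular":[0,0,1],"delta_pos":[0,0,0],"gripper":0},{"angular":[0,0,1],"delta_pos":[0,0,0],"gripper":0}]'; python3 -m crank '[{"angular":[0,0,0.75],"delta_pos":[0,0,0],"gripper":0},{"angular":[0,0,0.3],"delta_pos":[0,0,0],"gripper":0},{"angular":[0,0,0],"delta_pos":[0,0,0],"gripper":0}]';python3 - <<'E'
from h import *
T=tool(); save(grab_frame('wrist'),'w24.png')
plan(.6193,.0254,.15,80.9)
E
```

```text
time: 56.35
tool_pos: [0.3961, -0.2808, 0.1897]
tool_rot: [0.0, 0.732, 0.682, -0.0]
contact_force: [0.1, 0.5, -5.4]
gripper_width: 0.563
time: 56.72
tool_pos: [0.3963, -0.2809, 0.1894]
tool_rot: [0.0, 0.761, 0.649, -0.0]
contact_force: [0.0, -0.3, -6.4]
gripper_width: 0.56
t=56.77 pos [ 0.3963 -0.2809  0.1894] yaw 80.90 w 0.563 F [ 0.6  0.3 -5.3]
  turn total (5deg units) [0. 0. 0.]  then shift total (3cm units, after turn) [11.258  5.724  1.313]
```

View pics/w24.png

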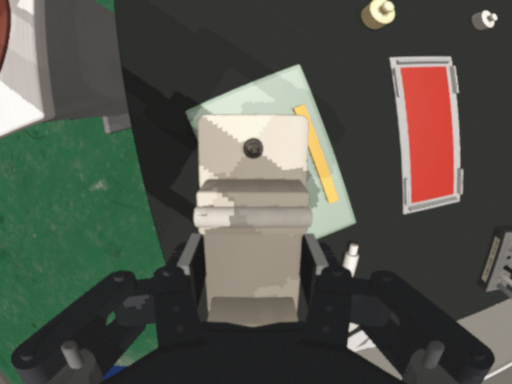

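```bash
python3 -m crank '[{"angular":[0,0,0],"delta_pos":[0.4,0.2,0],"gripper":0},{"angular":[0,0,0],"delta_pos":[0.8,0.4,0],"gripper":0},{"angular":[0,0,0],"delta_pos":[1,0.5,0],"gripper":0},{"angular":[0,0,0],"delta_pos":[1,0.5,0],"gripper":0},{"angular":[0,0,0],"delta_pos":[1,0.5,0],"gripper":0},{"angular":[0,0,0],"delta_pos":[1,0.5,0],"gripper":0},{"angular":[0,0,0],"delta_pos":[1,0.5,0],"gripper":0},{"angular":[0,0,0],"delta_pos":[1,0.5,0],"gripper":0},{"angular":[0,0,0],"delta_pos":[1,0.5,0],"gripper":0},{"angular":[0,0,0],"delta_pos":[1,0.5,0],"gripper":0},{"angular":[0,0,0],"delta_pos":[0.9,0.5,0],"gripper":0},{"angular":[0,0,0],"delta_pos":[0.6,0.4,0],"gripper":0}]'; python3 -m crank '[{"angular":[0,0,0],"delta_pos":[0.4,0.2,0],"gripper":0},{"angular":[0,0,0],"delta_pos":[0.16,0.02,0],"gripper":0},{"angular":[0,0,0],"delta_pos":[0,0,0],"gripper":0},{"angular":[0,0,0],"delta_pos":[0,0,0],"gripper":0}]';python3 - <<'E'
from h import *
T=tool(); save(grab_frame('wrist'),'w25.png')
plan(.6193,.0254,.09,80.9)
E
```

```text
time: 58.28
tool_pos: [0.6109, 0.0117, 0.189]
tool_rot: [-0.0, 0.761, 0.649, -0.0]
contact_force: [0.1, -0.1, -6.1]
gripper_width: 0.562
time: 58.78
tool_pos: [0.6191, 0.0247, 0.1892]
tool_rot: [0.0, 0.761, 0.648, -0.0]
contact_force: [0.4, 0.8, -6.3]
gripper_width: 0.563
t=58.83 pos [0.6191 0.0247 0.1893] yaw 80.82 w 0.564 F [-0.2  0.3 -5.8]
  turn total (5deg units) [-0.    0.   -0.02]  then shift total (3cm units, after turn) [2.500e-02 1.000e-03 3.309e+00]
```

```bash
python3 -m crank '[{"angular":[0,0,0],"delta_pos":[0.03,0,0.4],"gripper":0},{"angular":[0,0,0],"delta_pos":[0,0,0.8],"gripper":0},{"angular":[0,0,0],"delta_pos":[0,0,0.9],"gripper":0},{"angular":[0,0,0],"delta_pos":[0,0,0.7],"gripper":0},{"angular":[0,0,0],"delta_pos":[0,0,0.4],"gripper":0},{"angular":[0,0,0],"delta_pos":[0,0,0.1],"gripper":0},{"angular":[0,0,0],"delta_pos":[0,0,0],"gripper":0},{"angular":[0,0,0],"delta_pos":[0,0,0],"gripper":0}]';python3 - <<'E'
from h import *
T=tool(); save(grab_frame('wrist'),'w26.png'); save(grab_frame('side'),'s26.png')
plan(.6193,.0257,.0725,80.9)
def box(cx,cy,yaw,lx,ly,z):
    a=np.radians(yaw-90); X=np.array([np.cos(a),np.sin(a)]);Y=np.array([-np.sin(a),np.cos(a)])
    return np.array([[*(np.array([cx,cy])+sx*lx*X+sy*ly*Y),z] for sx,sy in [(-1,1),(0,1),(1,1)]])
print('red lip top outer',wproj(box(.6193,.0257,80.9,.034,.079,0.055),T).round(1).tolist())
zu=T[2,3]-.0186; c=T[:2,3]
print('support base top edge',wproj(box(c[0],c[1],80.9,.025,.070,zu+.012),T).round(1).tolist())
E
```

```text
time: 59.82
tool_pos: [0.6205, 0.0261, 0.0916]
tool_rot: [0.001, 0.761, 0.649, 0.001]
contact_force: [-0.2, -0.4, -5.4]
gripper_width: 0.563
t=59.92 pos [0.6203 0.0262 0.0913] yaw 80.87 w 0.566 F [-0.1 -0.  -5.9]
  turn total (5deg units) [ 0.02 -0.   -0.01]  then shift total (3cm units, after turn) [-0.021 -0.03   0.627]
red lip top outer [[186.3, 98.4], [248.3, 96.8], [310.6, 98.0]]
support base top edge [[194.3, 113.0], [250.2, 111.9], [306.2, 112.8]]
```

View pics/w26.png

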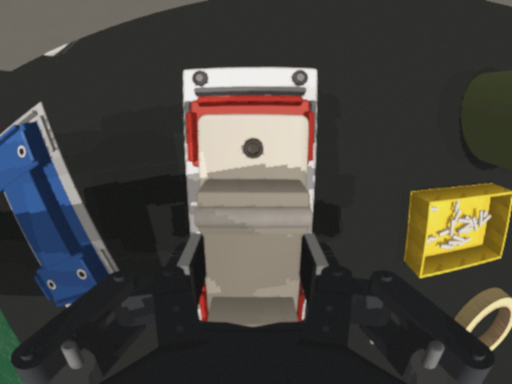

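The support is over the red riser with even margins: red lips at columns 187 and 314, support base at 197–309. Lowering.

```bash
python3 -m crank '[{"angular":[0,0,0],"delta_pos":[-0.02,-0.02,0.15],"gripper":0},{"angular":[0,0,0],"delta_pos":[0,0,0.25],"gripper":0},{"angular":[0,0,0],"delta_pos":[0,0,0.15],"gripper":0},{"angular":[0,0,0],"delta_pos":[0,0,0.08],"gripper":0},{"angular":[0,0,0],"delta_pos":[0,0,0],"gripper":0},{"angular":[0,0,0],"delta_pos":[0,0,0],"gripper":0}]'; python3 -m crank '[{"angular":[0,0,0],"delta_pos":[0,0,0.04],"gripper":0},{"angular":[0,0,0],"delta_pos":[0,0,0],"gripper":0}]';python3 -m crank '[{"angular":[0,0,0],"delta_pos":[0,0,0.03],"gripper":0},{"angular":[0,0,0],"delta_pos":[0,0,0],"gripper":0}]'
```

```text
time: 60.68
tool_pos: [0.6191, 0.0257, 0.0716]
tool_rot: [0.0, 0.761, 0.649, 0.0]
contact_force: [0.3, -0.2, -5.9]
gripper_width: 0.563
time: 60.92
tool_pos: [0.6189, 0.0257, 0.0701]
tool_rot: [-0.0, 0.761, 0.649, -0.0]
contact_force: [0.5, 0.1, -5.7]
gripper_width: 0.561
time: 61.18
tool_pos: [0.6188, 0.0257, 0.0691]
tool_rot: [-0.0, 0.761, 0.649, -0.0]
contact_force: [-0.9, 0.1, -5.6]
gripper_width: 0.562
```

```bash
python3 -m crank '[{"angular":[0,0,0],"delta_pos":[0,0,0.03],"gripper":0},{"angular":[0,0,0],"delta_pos":[0,0,0],"gripper":0}]'; python3 -m crank '[{"angular":[0,0,0],"delta_pos":[0,0,0.02],"gripper":0},{"angular":[0,0,0],"delta_pos":[0,0,0],"gripper":0}]'
```

```text
time: 61.42
tool_pos: [0.619, 0.0257, 0.0687]
tool_rot: [0.0, 0.761, 0.649, 0.0]
contact_force: [-1.7, 0.8, -2.5]
gripper_width: 0.563
time: 61.68
tool_pos: [0.6191, 0.0257, 0.0687]
tool_rot: [0.0, 0.761, 0.649, -0.0]
contact_force: [-5.9, 0.2, 4.0]
gripper_width: 0.557
```

Contact is at 0.0687, against 0.0686 predicted. Releasing the support and rising for a look.

```bash
python3 -m crank '[{"angular":[0,0,0],"delta_pos":[0,0,0],"gripper":0.62},{"angular":[0,0,0],"delta_pos":[0,0,0],"gripper":0.75},{"angular":[0,0,0],"delta_pos":[0,0,0],"gripper":0.8},{"angular":[0,0,0],"delta_pos":[0,0,-0.3],"gripper":0.8},{"angular":[0,0,0],"delta_pos":[0,0,-0.8],"gripper":0.8},{"angular":[0,0,0],"delta_pos":[0,0,-1],"gripper":0.9},{"angular":[0,0,0],"delta_pos":[0,0,-1],"gripper":1},{"angular":[0,0,0],"delta_pos":[0,0,-1],"gripper":1},{"angular":[0,0,0],"delta_pos":[0,0,-0.6],"gripper":1},{"angular":[0,0,0],"delta_pos":[0,0,0],"gripper":1},{"angular":[0,0,0],"delta_pos":[0,0,0],"gripper":1}]';  python3 - <<'E'
from h import *
T=tool(); save(grab_frame('wrist'),'w27.png')
wmeas([('bed',.012),('riser_red',.055),('bend_support',.062)],T)
plan(.4673,-.2644,.2,103.5)
E
```

```text
time: 63.05
tool_pos: [0.6182, 0.0257, 0.2072]
tool_rot: [-0.001, 0.761, 0.649, -0.001]
contact_force: [0.0, -0.0, -0.1]
gripper_width: 0.999
bed 0.9 [208.  81. 296. 260.] [0.619  0.0258] L0.207 S0.097 ang 81.09
riser_red 0.85 [217. 103. 294. 262.] [ 0.612  -0.0278] L0.070 S0.055 ang 171.07
bend_support 0.91 [229. 112. 283. 255.] [0.6201 0.0243] L0.139 S0.050 ang 80.59
t=63.25 pos [0.6182 0.0257 0.2071] yaw 80.86 w 0.996 F [ 0.5 -0.1 -0.9]
  turn total (5deg units) [-0.03 -0.   -4.53]  then shift total (3cm units, after turn) [-8.229 -7.15   0.236]
```

View pics/w27.png

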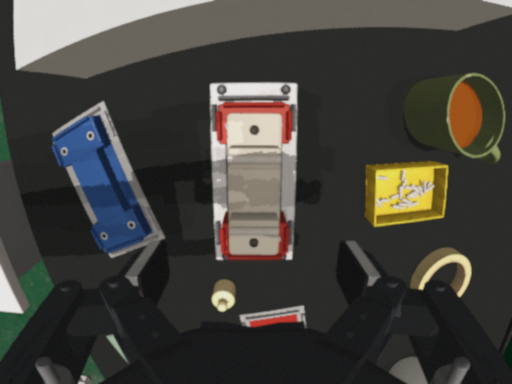

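The support is seated inside the red lips at (254,184). Fetching the bar.

```bash
python3 -m crank '[{"angular":[0,0,-0.8],"delta_pos":[0,0,0],"gripper":1},{"angular":[0,0,-1],"delta_pos":[0,0,0],"gripper":1},{"angular":[0,0,-1],"delta_pos":[0,0,0],"gripper":1},{"angular":[0,0,-1],"delta_pos":[0,0,0],"gripper":0.8},{"angular":[0,0,-0.73],"delta_pos":[-0.4,-0.4,0],"gripper":0.6},{"angular":[0,0,0],"delta_pos":[-0.8,-0.7,0],"gripper":0.4},{"angular":[0,0,0],"delta_pos":[-1,-0.9,0],"gripper":0.4},{"angular":[0,0,0],"delta_pos":[-1,-0.9,0],"gripper":0.4},{"angular":[0,0,0],"delta_pos":[-1,-0.9,0],"gripper":0.4},{"angular":[0,0,0],"delta_pos":[-1,-0.9,0],"gripper":0.4},{"angular":[0,0,0],"delta_pos":[-1,-0.9,0],"gripper":0.4},{"angular":[0,0,0],"delta_pos":[-0.9,-0.7,0],"gripper":0.4}]';python3 -m crank '[{"angular":[0,0,0],"delta_pos":[-0.7,-0.5,0.2],"gripper":0.4},{"angular":[0,0,0],"delta_pos":[-0.3,-0.3,0.4],"gripper":0.4},{"angular":[0,0,0],"delta_pos":[-0.13,-0.05,0.2],"gripper":0.4},{"angular":[0,0,0],"delta_pos":[0,0,0],"gripper":0.4},{"angular":[0,0,0],"delta_pos":[0,0,0],"gripper":0.4}]';  python3 - <<'E'
from h import *
T=tool(); save(grab_frame('wrist'),'w28.png')
wmeas([('bar',.013)],T)
plan(.4672,-.2645,.022,103.5)
E
```

```text
time: 64.75
tool_pos: [0.4829, -0.226, 0.208]
tool_rot: [-0.0, 0.619, 0.785, -0.0]
contact_force: [0.5, -0.6, 0.8]
gripper_width: 0.398
time: 65.38
tool_pos: [0.4676, -0.2633, 0.1848]
tool_rot: [0.0, 0.619, 0.786, 0.0]
contact_force: [-0.4, -0.4, 0.4]
gripper_width: 0.401
bar 0.73 [245. 130. 257. 232.] [ 0.4687 -0.2655] L0.108 S0.012 ang 103.36
t=65.47 pos [ 0.4677 -0.2635  0.1852] yaw 103.58 w 0.402 F [0.4 0.  0.2]
  turn total (5deg units) [0.01 0.01 0.02]  then shift total (3cm units, after turn) [-0.029 -0.024  5.439]
```

View pics/w28.png

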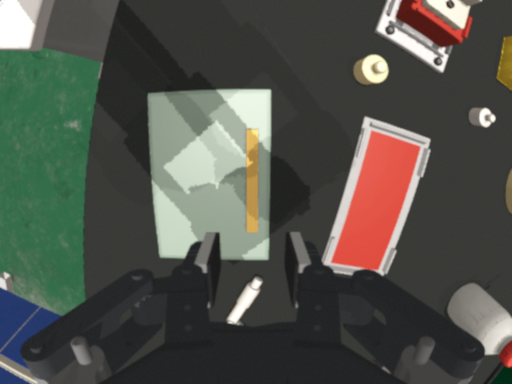

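```bash
python3 -m crank '[{"angular":[0,0,0],"delta_pos":[-0.03,-0.02,0.5],"gripper":0.4},{"angular":[0,0,0],"delta_pos":[0,0,1],"gripper":0.4},{"angular":[0,0,0],"delta_pos":[0,0,1],"gripper":0.4},{"angular":[0,0,0],"delta_pos":[0,0,1],"gripper":0.4},{"angular":[0,0,0],"delta_pos":[0,0,0.8],"gripper":0.4},{"angular":[0,0,0],"delta_pos":[0,0,0.6],"gripper":0.4},{"angular":[0,0,0],"delta_pos":[0,0,0.3],"gripper":0.4},{"angular":[0,0,0],"delta_pos":[0,0,0.2],"gripper":0.4},{"angular":[0,0,0],"delta_pos":[0,0,0],"gripper":0.4},{"angular":[0,0,0],"delta_pos":[0,0,0],"gripper":0.4},{"angular":[0,0,0],"delta_pos":[0,0,0],"gripper":0.35}]';python3 -c "
from h import *
plan(.4672,-.2645,.0215,103.5)"
```

```text
time: 66.85
tool_pos: [0.4672, -0.2653, 0.0235]
tool_rot: [0.001, 0.619, 0.785, 0.0]
contact_force: [0.2, 0.2, 0.5]
gripper_width: 0.349
t=66.85 pos [ 0.4672 -0.2653  0.0235] yaw 103.52 w 0.349 F [0.2 0.2 0.5]
  turn total (5deg units) [0.01 0.01 0.  ]  then shift total (3cm units, after turn) [0.025 0.005 0.065]
```

```bash
python3 -m crank '[{"angular":[0,0,0],"delta_pos":[0.02,0,0.05],"gripper":0.3},{"angular":[0,0,0],"delta_pos":[0,0,0],"gripper":0.2},{"angular":[0,0,0],"delta_pos":[0,0,0],"gripper":0},{"angular":[0,0,0],"delta_pos":[0,0,0],"gripper":0},{"angular":[0,0,0],"delta_pos":[0,0,0],"gripper":0}]'; python3 -m crank '[{"angular":[0,0,0],"delta_pos":[0,0,-0.15],"gripper":0},{"angular":[0,0,0],"delta_pos":[0,0,-0.4],"gripper":0},{"angular":[0,0,0],"delta_pos":[0,0,-0.8],"gripper":0},{"angular":[0,0,0],"delta_pos":[0,0,-1],"gripper":0},{"angular":[0,0,0],"delta_pos":[0,0,-1],"gripper":0},{"angular":[0,0,0],"delta_pos":[0,0,-1],"gripper":0},{"angular":[0,0,0],"delta_pos":[0,0,-1],"gripper":0},{"angular":[0,0,0.5],"delta_pos":[0,0,-0.4],"gripper":0},{"angular":[0,0,1],"delta_pos":[0,0,0],"gripper":0},{"angular":[0,0,1],"delta_pos":[0,0,0],"gripper":0},{"angular":[0,0,1],"delta_pos":[0,0,0],"gripper":0},{"angular":[0,0,0.7],"delta_pos":[0,0,0],"gripper":0}]';python3 - <<'E'
from h import *
plan(.6191,.026,.19,80.8)
T=tool(); save(grab_frame('wrist'),'w29.png')
E
```

```text
time: 67.47
tool_pos: [0.4667, -0.2644, 0.0214]
tool_rot: [0.0, 0.619, 0.785, -0.0]
contact_force: [-1.0, 0.6, 2.2]
gripper_width: 0.113
time: 68.97
tool_pos: [0.4666, -0.2643, 0.1944]
tool_rot: [0.0, 0.752, 0.659, 0.0]
contact_force: [-0.2, 0.1, 0.1]
gripper_width: 0.118
t=68.97 pos [ 0.4666 -0.2643  0.1944] yaw 82.39 w 0.118 F [-0.2  0.1  0.1]
  turn total (5deg units) [0.01 0.   0.32]  then shift total (3cm units, after turn) [10.365  3.472  0.145]
```

View pics/w29.png

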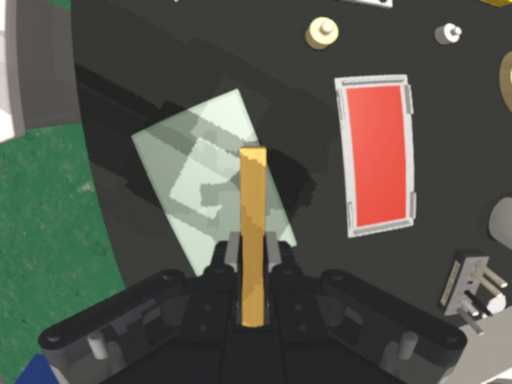

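The bar is held as before, straight along the jaws at (253,240). Carrying it back over the support.

```bash
python3 -m crank '[{"angular":[0,0,0.3],"delta_pos":[0.3,0.1,0],"gripper":0},{"angular":[0,0,0],"delta_pos":[0.7,0.2,0],"gripper":0},{"angular":[0,0,0],"delta_pos":[1,0.35,0],"gripper":0},{"angular":[0,0,0],"delta_pos":[1,0.35,0],"gripper":0},{"angular":[0,0,0],"delta_pos":[1,0.35,0],"gripper":0},{"angular":[0,0,0],"delta_pos":[1,0.35,0],"gripper":0},{"angular":[0,0,0],"delta_pos":[1,0.35,0],"gripper":0},{"angular":[0,0,0],"delta_pos":[1,0.35,0],"gripper":0},{"angular":[0,0,0],"delta_pos":[1,0.35,0],"gripper":0},{"angular":[0,0,0],"delta_pos":[0.9,0.3,0],"gripper":0},{"angular":[0,0,0],"delta_pos":[0.7,0.2,0],"gripper":0},{"angular":[0,0,0],"delta_pos":[0.4,0.15,0],"gripper":0}]';python3 -m crank '[{"angular":[0,0,0],"delta_pos":[0.2,0.07,0],"gripper":0},{"angular":[0,0,0],"delta_pos":[0,0,0],"gripper":0},{"angular":[0,0,0],"delta_pos":[0,0,0],"gripper":0}]';python3 - <<'E'
from h import *
plan(.6191,.026,.13,80.87)
E
```

```text
time: 70.53
tool_pos: [0.6143, 0.0171, 0.1939]
tool_rot: [0.0, 0.76, 0.65, -0.0]
contact_force: [-0.9, 0.5, -0.7]
gripper_width: 0.117
time: 70.9
tool_pos: [0.6168, 0.0211, 0.1937]
tool_rot: [0.0, 0.761, 0.649, -0.0]
contact_force: [0.7, -0.4, -1.4]
gripper_width: 0.117
t=70.90 pos [0.6168 0.0211 0.1937] yaw 80.98 w 0.117 F [ 0.7 -0.4 -1.4]
  turn total (5deg units) [-0.    0.    0.02]  then shift total (3cm units, after turn) [0.172 0.049 2.123]
```

```bash
python3 -m crank '[{"angular":[0,0,0.02],"delta_pos":[0.17,0.05,0.3],"gripper":0},{"angular":[0,0,0],"delta_pos":[0,0,0.6],"gripper":0},{"angular":[0,0,0],"delta_pos":[0,0,0.6],"gripper":0},{"angular":[0,0,0],"delta_pos":[0,0,0.4],"gripper":0},{"angular":[0,0,0],"delta_pos":[0,0,0.3],"gripper":0},{"angular":[0,0,0],"delta_pos":[0,0,0],"gripper":0},{"angular":[0,0,0],"delta_pos":[0,0,0],"gripper":0},{"angular":[0,0,0],"delta_pos":[0,0,0],"gripper":0}]';python3 - <<'E'
from h import *
plan(.6191,.026,.114,80.87)
save(grab_frame('wrist'),'w30.png'); save(grab_frame('side'),'s30.png')
E
```

```text
time: 71.9
tool_pos: [0.6199, 0.0265, 0.1287]
tool_rot: [0.001, 0.761, 0.649, 0.001]
contact_force: [0.3, 0.3, -1.1]
gripper_width: 0.115
t=71.90 pos [0.6199 0.0265 0.1287] yaw 80.92 w 0.115 F [ 0.3  0.3 -1.1]
  turn total (5deg units) [ 0.02 -0.    0.01]  then shift total (3cm units, after turn) [-0.02  -0.023  0.489]
```

View pics/w30.png

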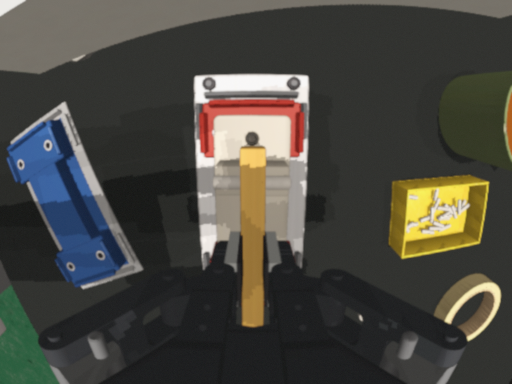

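The bar (252) lies over the support's centre line (screw at column 252). Lowering.

```bash
python3 -m crank '[{"angular":[0,0,0],"delta_pos":[-0.02,-0.02,0.15],"gripper":0},{"angular":[0,0,0],"delta_pos":[0,0,0.2],"gripper":0},{"angular":[0,0,0],"delta_pos":[0,0,0.1],"gripper":0},{"angular":[0,0,0],"delta_pos":[0,0,0],"gripper":0},{"angular":[0,0,0],"delta_pos":[0,0,0],"gripper":0}]'; python3 -m crank '[{"angular":[0,0,0],"delta_pos":[0,0,0.03],"gripper":0},{"angular":[0,0,0],"delta_pos":[0,0,0],"gripper":0}]';python3 -m crank '[{"angular":[0,0,0],"delta_pos":[0,0,0.02],"gripper":0},{"angular":[0,0,0],"delta_pos":[0,0,0],"gripper":0}]'
```

```text
time: 72.62
tool_pos: [0.6187, 0.0261, 0.1143]
tool_rot: [0.0, 0.761, 0.649, 0.0]
contact_force: [-0.3, 0.0, -1.1]
gripper_width: 0.113
time: 72.88
tool_pos: [0.6186, 0.0261, 0.1134]
tool_rot: [0.0, 0.761, 0.649, 0.0]
contact_force: [0.5, -0.3, -1.3]
gripper_width: 0.116
time: 73.12
tool_pos: [0.6186, 0.0261, 0.1127]
tool_rot: [-0.0, 0.761, 0.649, 0.0]
contact_force: [0.1, -0.2, 0.0]
gripper_width: 0.114
```

```bash
python3 -m crank '[{"angular":[0,0,0],"delta_pos":[0,0.01,0.03],"gripper":0},{"angular":[0,0,0],"delta_pos":[0,0,0],"gripper":0}]';python3 -m crank '[{"angular":[0,0,0],"delta_pos":[0,0,0.03],"gripper":0},{"angular":[0,0,0],"delta_pos":[0,0,0],"gripper":0}]'
```

```text
time: 73.38
tool_pos: [0.6189, 0.026, 0.1117]
tool_rot: [-0.0, 0.761, 0.649, -0.0]
contact_force: [0.1, 0.3, -1.7]
gripper_width: 0.115
time: 73.62
tool_pos: [0.619, 0.026, 0.1114]
tool_rot: [0.0, 0.761, 0.649, 0.0]
contact_force: [-1.5, 0.0, 1.7]
gripper_width: 0.117
```

```bash
python3 -m crank '[{"angular":[0,0,0],"delta_pos":[0,0,0.005],"gripper":0},{"angular":[0,0,0],"delta_pos":[0,0,0],"gripper":0.16},{"angular":[0,0,0],"delta_pos":[0,0,0],"gripper":0.25},{"angular":[0,0,0],"delta_pos":[0,0,0],"gripper":0.35},{"angular":[0,0,0],"delta_pos":[0,0,0],"gripper":0.4},{"angular":[0,0,0],"delta_pos":[0,0,-0.3],"gripper":0.4},{"angular":[0,0,0],"delta_pos":[0,0,-0.7],"gripper":0.4},{"angular":[0,0,0],"delta_pos":[0,0,-1],"gripper":0.5},{"angular":[0,0,0],"delta_pos":[0,0,-1],"gripper":0.7},{"angular":[0,0,0],"delta_pos":[0,0,-0.5],"gripper":1},{"angular":[0,0,0],"delta_pos":[0,0,0],"gripper":1},{"angular":[0,0,0],"delta_pos":[0,0,0],"gripper":1}]';python3 - <<'E'
from h import *
T=tool(); save(grab_frame('wrist'),'w31.png')
wmeas([('bed',.012),('bend_support',.062),('bar',.103)],T)
save(grab_frame('side'),'s31.png')
E
```

```text
time: 75.12
tool_pos: [0.6182, 0.0261, 0.2145]
tool_rot: [-0.001, 0.761, 0.649, -0.001]
contact_force: [-0.7, -0.5, -0.8]
gripper_width: 1.0
bed 0.93 [208.  81. 299. 258.] [0.6202 0.0248] L0.207 S0.096 ang 80.87
bend_support 0.98 [224. 113. 282. 253.] [0.6205 0.0245] L0.139 S0.051 ang 80.78
bar 0.86 [248. 129. 262. 258.] [0.6201 0.0247] L0.110 S0.012 ang 80.61
```

View pics/w31.png

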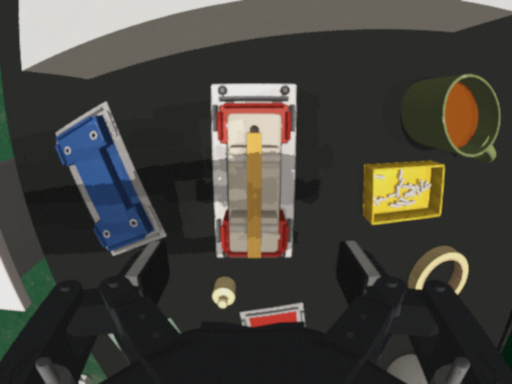

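View pics/s31.png

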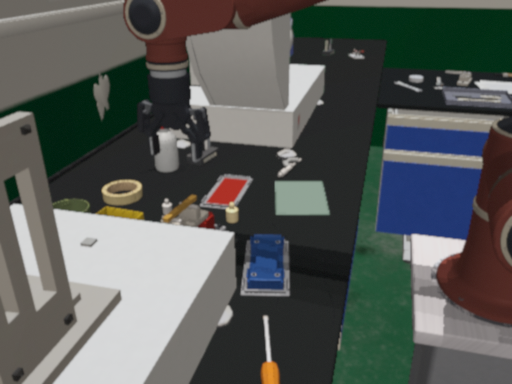

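Bar, support and plate centres agree to within about 0.5 mm and 0.3°. I'll back the arm off and check everything from the top.

```bash
python3 -m crank '[{"angular":[0,0,0],"delta_pos":[0,0,-0.7],"gripper":1},{"angular":[0,0,0],"delta_pos":[-0.4,-0.4,-0.5],"gripper":1},{"angular":[0,0,0],"delta_pos":[-0.8,-0.6,0],"gripper":1},{"angular":[0,0,0],"delta_pos":[-1,-0.6,0],"gripper":1},{"angular":[0,0,0],"delta_pos":[-1,-0.6,0],"gripper":1},{"angular":[0,0,0],"delta_pos":[-1,-0.6,0],"gripper":1},{"angular":[0,0,0],"delta_pos":[-1,-0.6,0],"gripper":1},{"angular":[0,0,0],"delta_pos":[-1,-0.6,0],"gripper":1},{"angular":[0,0,0],"delta_pos":[-1,-0.6,0],"gripper":1},{"angular":[0,0,0],"delta_pos":[-0.8,-0.4,0],"gripper":1},{"angular":[0,0,0],"delta_pos":[-0.4,-0.2,0],"gripper":1},{"angular":[0,0,0],"delta_pos":[0,0,0],"gripper":1}]';python3 - <<'E'
from h import *
save(grab_frame('top'),'t32.png')
for n,z in [('tray_blue',.006),('riser_blue',.028),('bed',.01),('bar',.103),('bend_support',.07),('check_weight',.03),('micrometer',.01)]:
    for d in silhouettes('top',n)[:1]:
        cs,_=cv2.findContours(d['mask'].astype(np.uint8),cv2.RETR_EXTERNAL,cv2.CHAIN_APPROX_NONE); c=max(cs,key=len)[:,0]
        P=np.array([onplane('top',uv,z)[:2] for uv in c]); c,L,S,a=rectpose(P); print(n,round(d['conf'],2),np.round(c,4),'L%.3f S%.3f ang %.1f'%(L,S,a%180))
E
```

```text
time: 76.88
tool_pos: [0.4252, -0.1986, 0.2527]
tool_rot: [0.001, 0.761, 0.648, 0.0]
contact_force: [-0.2, -0.4, -0.3]
gripper_width: 1.002
tray_blue 0.78 [0.4617 0.0655] L0.096 S0.021 ang 101.9
riser_blue 0.91 [0.4186 0.0801] L0.099 S0.073 ang 89.6
bed 0.96 [0.5863 0.0472] L0.173 S0.030 ang 79.7
bar 0.54 [0.6166 0.0238] L0.107 S0.017 ang 81.9
bend_support 0.95 [0.6153 0.0208] L0.141 S0.055 ang 79.5
micrometer 0.56 [ 0.4989 -0.4498] L0.144 S0.044 ang 79.3
```

View pics/t32.png

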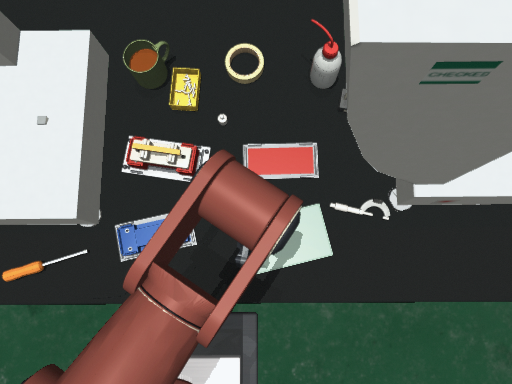

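In the top view the rig stands at (164,156) with the bar across both rollers, the red tray is empty, and the micrometer is unmoved. The arm hides the check weight here; the last wrist and side views showed it upright in its place. Handing in.

```bash
python3 -c "
from plant import job_done
print(job_done())"
```

```text
the job is handed in; nothing more can be done
None
```

I finished the swap in the order you asked and handed the job in at about 77 s of the 131 s allowed; no verdict is reported. The bar and then the support were parked on the mat. The blue riser went into the blue-liner tray, the red riser onto the steel plate, then the support on top and the bar across both rollers.

**Set-downs:** I lowered each part until it touched, then let go. Every part touched down within about 0.2 mm of the height I expected, and the readings at the end of each move stayed under 10 N.

**Final wrist-camera check:**

| Part | x, y (m) | Angle |
|---|---|---|
| Bar | 0.6201, 0.0247 | 80.6° |
| Support | 0.6205, 0.0245 | 80.8° |
| Plate | 0.6202, 0.0248 | 80.9° |

The bar is centred on the support to within about 0.5 mm and 0.2°.

**Bystanders:** The micrometer measured within 0.1 mm of its starting position. The arm hid the check weight in the last top view, so I did not measure it again; the last wrist and side views showed it upright in its place.

**Disagreements:**
- The top camera read positions about 3 mm off the wrist camera throughout, so I relied on the wrist camera.
- The top camera's final outlines of the plate, blue tray and blue riser were partly hidden or cut short, so I did not use them.
- The networks twice failed to find the blue riser. I judged its seating from the picture and the touchdown height.

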